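# Put the spare bearings away in the drawer chest and lock it

### The job

Put every ball bearing that lies on the bench back in the low drawer chest: lay each one flat in a compartment of its own (the drawer is only half open and pulls farther out), then slide the drawer fully shut. Then take the stubby screwdriver from its wooden block, use it to turn the slotted lock on top of the chest clockwise as far as it goes, so that its hook catches the drawer's pin, and stand the screwdriver back in its hole in the block. Leave the roll of tape, the hex key and the milled block where they lie.

Things in the scene. Friction and masses are not known exactly. Their poses are not given: they have to be found in the camera images.
- chest: fixed low steel drawer chest, grey housing 236 mm wide (y), 190 mm deep (x), flat top 70 mm above the bench, one dark drawer. Origin: on the bench under the middle of the housing's front edge; x points to the chest's back, y to its left. The drawer's front panel is 236 mm wide, 9 mm thick, 6 to 64 mm above the bench; shut, it lies against the housing's front edge.
- drawer (a joint): how far the drawer is out (along the chest's -x), m: 0 shut, 0.16 fully out (firm stops); starts about half out. Slides with 2 N of friction, stays where left. Side walls 49 mm high, floor 13 mm above the bench; two rows of two compartments, each 62 (x) by 98 mm (y) inside, between wooden strips 9 mm thick, 18 mm high. Row 1 is clear of the housing from 0.07 out, row 2 from 0.14.
- drawer_handle (a point): middle of the drawer's steel bar handle, a round bar 11 mm thick and 110 mm long (along y), 54 mm above the bench, its axis 35 mm in front of the front panel; 29 mm of clear room between bar and panel.
- lock (a joint): turn of the lock, rad: 0 unlocked (hook on the right, -y side), 1.5 locked (firm stop); grows clockwise seen from above; starts at 0 to 0.12. Friction 0.05 N m, stays where left. With the drawer shut the hook swings in front of the 6 mm steel pin that stands on the middle of the drawer's front panel, up to 82 mm above the bench and then really holds the drawer; it draws in the last 3 mm, but misses the pin if the drawer is 10 mm open.
- lock_slot (a point): top centre of the lock's brass spindle (24 mm diameter, vertical axis 24 mm behind the housing's front edge, mid-width), 82.5 mm above the bench. The slot across it is 4.2 mm wide, 7 mm deep, 24 mm long, open at both ends, and runs along this point's y axis, which turns with the lock. The screwdriver's blade has about 0.15 rad of play in it each way, so turn it that much past.
- driver: stubby flat-blade screwdriver, 105 mm long, 90 g; blade 12 mm wide, 2.4 mm thick. Origin: middle of the blade's tip; z up the shank; blade wide along x. Shank 8 mm thick, 14 mm collar from 36 to 50 mm, blue six-sided handle from 50 to 105 mm, 28 mm across flats; one pair of flats faces its +-y. Stands in the block, handle's lower end on the block's top, tip 8 mm above the bench.
- driver_grip (a point): on the screwdriver's axis in its handle, 78 mm above the tip.
- block: fixed dark wooden block, 104 mm (x) by 56 mm (y), 58 mm high. Origin: centre of its underside. A green pencil stands fixed in its top 38 mm from the centre along +x, to about 123 mm above the bench.
- block_hole (a point): centre of the mouth of the screwdriver's hole in the block's top, 58 mm above the bench: a round through hole of 18 mm diameter with a 2 mm chamfer.
- bearing_1: ball bearing lying flat on the bench: bright steel ring with a dark seal, outside diameter 47 mm, bore 20 mm, 14 mm thick, 130 g. Origin: centre of its underside; z up the bore. Three or four of these bearings are there; a missing one reads None.
- bearing_2: ball bearing lying flat on the bench: bright steel ring with a dark seal, outside diameter 47 mm, bore 20 mm, 14 mm thick, 130 g. Origin: centre of its underside; z up the bore. Three or four of these bearings are there; a missing one reads None.
- bearing_3: ball bearing lying flat on the bench: bright steel ring with a dark seal, outside diameter 47 mm, bore 20 mm, 14 mm thick, 130 g. Origin: centre of its underside; z up the bore. Three or four of these bearings are there; a missing one reads None.
- bearing_4: ball bearing lying flat on the bench: bright steel ring with a dark seal, outside diameter 47 mm, bore 20 mm, 14 mm thick, 130 g. Origin: centre of its underside; z up the bore. Three or four of these bearings are there; a missing one reads None.
- comp_1 (a point): centre of the floor of the drawer's front left (+y) compartment (moves with the drawer; same axes as the chest), 13 mm above the bench.
- comp_2 (a point): centre of the floor of the drawer's front right (-y) compartment (moves with the drawer; same axes as the chest), 13 mm above the bench.
- comp_3 (a point): centre of the floor of the drawer's second-row left (+y) compartment (moves with the drawer; same axes as the chest), 13 mm above the bench.
- comp_4 (a point): centre of the floor of the drawer's second-row right (-y) compartment (moves with the drawer; same axes as the chest), 13 mm above the bench.
- tape: roll of black tape, 62 mm wide, 19 mm high, a bystander; origin centre of its underside.
- hex_key_0: black hex key lying flat, 114 x 38 x 8 mm, a bystander; origin centre of its underside.
- clamp_block_0: milled steel block with a slot, 60 x 40 x 28 mm, a bystander; origin centre of its underside.
There are look-alikes about, which are no part of the job. What is shaped like the bearing_4 but green is not meant.

How it is judged:
By the outcome, as a careful person would: the job done as asked, in the order asked, and still so for the second after the job is handed in, with the robot touching nothing.
Of bearing_1, bearing_2, bearing_3, bearing_4 only 3 to 4 are there at a start; the rules pass over those that are not, and their reading is None.
At some moment in a run one of bearing_1, bearing_2, bearing_3, bearing_4 may be knocked a few centimetres aside while the robot is not near it.
It also fails if it takes over 200 s, if anything falls off the work surface, if the arm or the gripper's body presses on something with over 40 N, if the wrist force passes 120 N, or if a joint passes its speed limit or range.

### The arm

A 6-joint arm with a two-finger parallel gripper is mounted at the origin on a cart in front of the work surface, level with it; the furniture and walls round the work are solid. World frame = base frame: x ahead of the robot, y to its left, z up, the work surface at z = 0. Lengths are in mm, angles in rad, forces in N, time in s.
With the tool pointing down it reaches from about 350 to 875 mm from the base axis. Payload 4.2 kg.
Tool frame: the origin (TCP) lies at the very end of the fingers, on their centre line; the grasp point (between the pads) lies 19 mm behind it (arm.pinch_z is the distance from the TCP to the grasp point, in mm); x points along the fingers, y is the direction in which the jaws open and shut, and the axes are right-handed (so a half turn about x gives the same grasp; the last joint's range is limited). The gripper opens to 85 mm and grips with 20 to 120 N. Pads are 22 mm wide; open, the fingers measure 114 mm over their backs; the gripper's body (76 mm by 85 mm) begins 54 mm behind the grasp point. The pads swing forward as they close: fully open they stand 13 mm farther back than shut.
Start: joints at [-0.967, 0.385, 0.008, 0, -1.194, -0.259], TCP at [211.27, -588.187, 231.312] pointing down, gripper open.
Joint ranges: [-3.14, 3.14], [-1.21, 2.06], [-1.07, 1.41], [-3.16, 2.05], [-2.99, -0.16], [-3.1, 3.1]. Speed limits (rad/s): [2.79, 2.79, 3.14, 3.14, 3.14, 3.14].

### API

Orientations are given as a unit quaternion [x, y, z, w].
In Python, from bench import arm gives the robot as it stands.
- The arm moves only by the tool drive_tool, never from a script. Its argument "motion" is a list of rows, each a list of 4 numbers: the shift along the tool's x, y, z in mm, then the turn about the tool's x in degrees. In form: [[dx, dy, dz, spin], ...]. A call has 1 to 10 rows; each row shifts and turns the commanded pose from where the row before left it, along the tool's axes as they then stand; what a row does not reach is not made up. A row lasts 1/12 s, in which the tool goes at most 41.7 mm and 7.16 degrees, less where a joint would pass 70% of its speed; a pose out of reach is approached as far as the arm can. A call with a gripper value outside its range is refused whole. "grip" is the finger opening in mm, from 0 to 85.4, set as the call begins (left out, the last holds). The fingers move at their own pace and stop on an object; the grip force is fixed at half the most. Time passes only in rows, so rows that do not move let the fingers close. It gives the time, the measured TCP pose, the force and the opening at its end, in the units of the state.
- arm.read_state(): the state, without advancing time (a new reading comes with each control period).
- arm.get_image(name): name is "scene" or "top" or "wrist"; returns the picture (420x560x3 uint8, red, green, blue); there is no depth.
- arm.calibration(name): a dict with "K" (3x3 intrinsics, pixels), "eye" and "attitude" of the camera in the world; the wrist camera has in their place "T_tool_cam" (4x4, takes a point from camera to tool coordinates, whose origin is the TCP and whose axes are the tool frame's). Camera axes: x right, y up, looking along -z (the intrinsics and any distortion apply to the point x, -y, -z); pixel columns grow to the right and rows downward; lengths in mm; the calibration is good to about 2 mm. A picture is of the moment at which its call begins: read the wrist's pose just before it. calibration takes no time and is no camera call.
- arm.job_done(): hands the job in, once; it reports no verdict.
The state is a dict: "clock": time; "joints": joint angles; "joint_vel": joint speeds; "joint_efforts": joint torques, N m; "position": TCP position; "ee_rot": TCP orientation; "contact_force": force on the tool from outside, world axes, zero at the start; "wrist_torque": the same for the moment, N m; "gripper_width": finger opening in mm.
Only numpy, scipy, OpenCV 4.12 (cv2) and the standard library are available. Lean on these libraries where they do the work, as an engineer would, in place of code of your own. Each camera call takes 0.05 s, during which the arm holds its last target. There are 200 camera calls.

## Working session

There is one attempt and no reset: what is moved stays moved. The work goes in short steps, Python scripts to look and compute and a tool call to move; the robot and the scene stay as the last step left them, time stands still between calls to the robot, and variables do not carry over. Pictures are saved under pics/ and viewed, about 12 in all and at most 16, crops included, and the job is handed in when it is done.

Besides the shell and the picture viewer there is one more tool, called after "Request:" as name(argument=value, ...) on one line, values as JSON. drive_tool: Moves the arm, as the interface text tells. Its arguments: {"type":"object","properties":{"motion":{"type":"array"},"grip":{"type":"number"}},"required":["motion"]}

```bash
ls; mkdir -p pics
python3 - <<'E'
from bench import arm
import cv2,numpy as np
for n in("scene","top"):
    cv2.imwrite(f"pics/{n}0.png",arm.get_image(n)[:,:,::-1]); print(n,arm.calibration(n))
print(arm.calibration("wrist")); print(arm.read_state()); print(arm.pinch_z)
E
```

```text
pics
scene {'K': array([[477.22991733,   0.        , 272.18582805],
       [  0.        , 477.22991733, 203.58668641],
       [  0.        ,   0.        ,   1.        ]]), 'eye': array([-333.62663444, -775.81795212, 1397.19354303]), 'attitude': array([ 0.31904105, -0.15110411, -0.38762881,  0.85154228])}
top {'K': array([[435.6850367 ,   0.        , 283.10323469],
       [  0.        , 435.6850367 , 209.6073307 ],
       [  0.        ,   0.        ,   1.        ]]), 'eye': array([ 295.53377385,  -22.70117598, 1382.43239113]), 'attitude': array([ 0.0752138 , -0.07398034, -0.68775251,  0.71823831])}
{'K': array([[323.20016378,   0.        , 284.6129923 ],
       [  0.        , 323.20016378, 209.64298712],
       [  0.        ,   0.        ,   1.        ]]), 'T_tool_cam': array([[-2.95727767e-04,  2.95872809e-01, -9.55227299e-01,
        -1.42062364e+02],
       [ 9.99999924e-01,  3.31989738e-04, -2.06758128e-04,
        -3.44896112e-01],
       [ 2.55951552e-04, -9.55227287e-01, -2.95872885e-01,
        -7.56162437e+01],
       [ 0.00000000e+00,  0.00000000e+00,  0.00000000e+00,
         1.00000000e+00]])}
{'clock': 0.1, 'joints': array([-9.67368752e-01,  3.85453541e-01,  6.76951884e-03, -4.39826852e-04,
       -1.19399586e+00, -2.58616531e-01]), 'joint_vel': array([-0.00095318, -0.00144618,  0.00021585,  0.00216311,  0.00021598,
       -0.00029204]), 'joint_efforts': array([ 2.71288891e-04, -3.93320739e+01,  1.88929600e+01,  4.19783413e+00,
       -2.52548227e-03,  2.10979778e-06]), 'position': array([ 211.11369651, -587.71288248,  230.34877243]), 'ee_rot': array([-0.1205841 ,  0.69678031,  0.12191494,  0.69648649]), 'contact_force': array([-0.34442018, -0.84282332, -0.21727937]), 'wrist_torque': array([-0.02112523,  0.02457616, -0.0060266 ]), 'gripper_width': 85.62289643060932}
18.700000000000003
```

View pics/scene0.png

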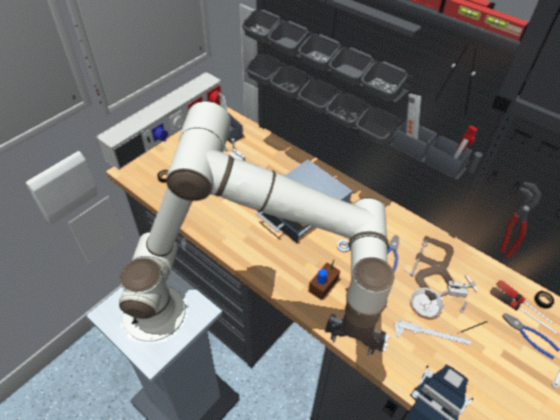

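View pics/top0.png

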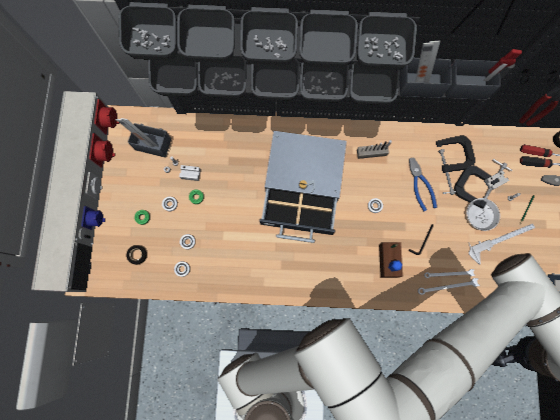

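The top view shows steel rings at (169,203), (187,241), (182,268) and (376,205). These are the bearing candidates. The look-alikes are the green rings at (196,197) and (142,216), the tape at (137,254), and a gauge dial at (482,214). The milled block is at (190,173), the hex key at about (425,240), and the driver and block at (391,260). The drawer is half out at (300,207), with the brass lock at (304,184).

```bash
cat > h.py <<'E'
from bench import arm
import cv2,numpy as np
from scipy.spatial.transform import Rotation as R
def cam(n,st=None):
    c=arm.calibration(n)
    if n=="wrist":
        T=np.eye(4);T[:3,:3]=R.from_quat(st["ee_rot"]).as_matrix();T[:3,3]=st["position"]
        M=T@c["T_tool_cam"];return c["K"],M[:3,3],M[:3,:3]
    return c["K"],np.array(c["eye"]),R.from_quat(c["attitude"]).as_matrix()
def ray(C,uv,z):
    K,e,A=C;d=np.linalg.inv(K)@[uv[0],uv[1],1];d=A@(d*[1,-1,-1]);return e+d*(z-e[2])/d[2]
def proj(C,p):
    K,e,A=C;q=A.T@(np.array(p)-e);q=K@(q*[1,-1,-1]);return q[:2]/q[2]
def snap(n,f=None):
    st=arm.read_state();im=arm.get_image(n)[:,:,::-1].copy()
    if f: cv2.imwrite("pics/"+f,im)
    return im,cam(n,st),st
def yaw(st): # tool y axis direction in world, deg
    y=R.from_quat(st["ee_rot"]).as_matrix()[:,1];return np.degrees(np.arctan2(y[1],y[0]))
E
python3 - <<'E'
from h import *
im=cv2.imread("pics/top0.png");C=cam("top")
for n,uv,z in [("A",(169,203),14),("B",(187,241),14),("C",(182,268),14),("D",(376,205),14),("tape",(137,254),19),("lock",(304,184),82),("handleL",(277,233),54),("handleR",(314,239),54),
 ("hTL",(272,133),70),("hTR",(346,139),70),("hFR",(342,200),70),("hFL",(264,193),70),("driver",(397,266),113),("g1",(196,197),14),("blk",(190,173),28)]:
    print(n,ray(C,uv,z).round(0))
a=cv2.resize(im[150:290,120:220],None,fx=4,fy=4,interpolation=2);b=cv2.resize(im[150:290,350:450],None,fx=4,fy=4,interpolation=2)
cv2.imwrite("pics/crop1.png",np.hstack([a,b]))
s,v=cv2.split(cv2.cvtColor(im,cv2.COLOR_BGR2HSV))[1:]
m=((s<60)&(v>120)).astype(np.uint8)*255
for c in cv2.findContours(m,0,1)[0]:
    x,y,w,h=cv2.boundingRect(c)
    if 8<w<25 and 8<h<25 and 150<y<300 : print(x+w/2-.5,y+h/2-.5,w,h,ray(C,(x+w/2-.5,y+h/2-.5),14).round(1))
E
```

```text
A [595. 354.  14.]
B [474. 285.  14.]
C [389. 293.  14.]
D [ 617. -312.   14.]
tape [426. 437.  19.]
lock [658. -75.  82.]
handleL [506.   1.  54.]
handleR [ 492. -113.   54.]
hTL [826.  32.  70.]
hTR [ 816. -205.   70.]
hFR [ 615. -195.   70.]
hFL [627.  47.  70.]
driver [ 415. -352.  113.]
g1 [618. 269.  14.]
blk [694. 292.  28.]
181.5 268.5 16 16 [387.5 294.7  14. ]
186.5 241.5 16 16 [472.7 286.7  14. ]
375.5 205.0 16 15 [ 617.2 -310.6   14. ]
168.5 203.5 16 16 [593.1 355.6  14. ]
449.0 187.0 13 13 [ 687.7 -549.7   14. ]
189.0 171.5 21 14 [703.  299.2  14. ]
415.0 166.5 13 18 [ 752.7 -440.5   14. ]
```

View pics/crop1.png

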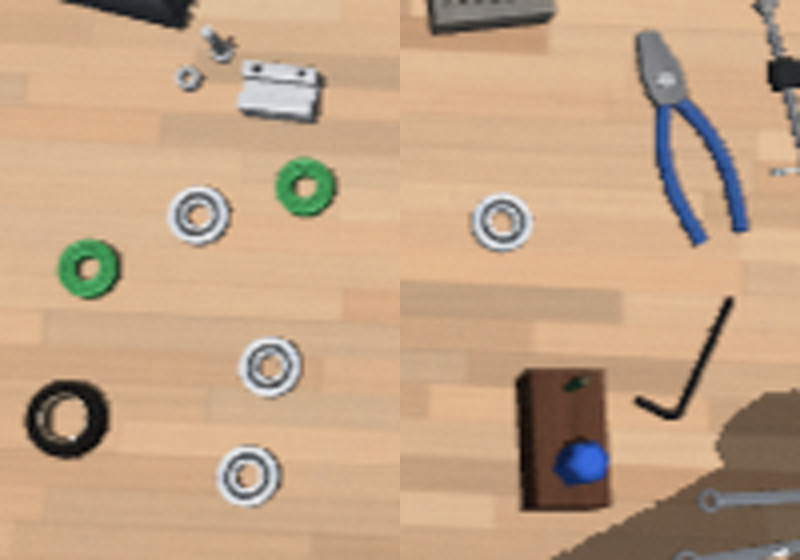

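Pale rings with dark seals and bore at four places, so all four bearings are present: A (169,203), B (187,241), C (182,268), D (376,205). The two green rings are excluded, as are the tape and the nuts. First I open the drawer.

```bash
cat >> h.py <<'E'
def plan(x,y,z,th=None,st=None):
    """print shift in tool axes (current) and the spin to reach TCP x,y,z and jaw direction th (mod 180)"""
    st=st or arm.read_state();A=R.from_quat(st["ee_rot"]).as_matrix()
    d=A.T@(np.array([x,y,z])-st["position"]);s=0
    if th is not None:
        s=(yaw(st)-th+90)%180-90
    print("pos",st["position"].round(1),"yaw",yaw(st).round(1),"F",st["contact_force"].round(1),"w",round(st["gripper_width"],1),"t",round(st["clock"],1),"j1,6",st["joints"][[0,5]].round(2))
    print("  shift",d.round(1),"spin",round(s,1))
    if s: # same shift expressed after the spin
        B=A@R.from_euler("x",s,degrees=True).as_matrix();print("  after spin:",(B.T@A@d).round(1))
E
python3 -c "
from h import *
plan(470,-63,230,-3)"
```

```text
pos [ 211.1 -587.7  230.3] yaw 109.7 F [-0.3 -0.8 -0.2] w 85.6 t 0.1 j1,6 [-0.97 -0.26]
  shift [  1.1 406.4 420.9] spin -67.3
  after spin: [   1.1 -231.1  537.5]
```

Request:
drive_tool(motion=[[0,0,0,-6.73],[0,0,0,-6.73],[0,0,0,-6.73],[0,0,0,-6.73],[0,0,0,-6.73],[0,0,0,-6.73],[0,0,0,-6.73],[0,0,0,-6.73],[0,0,0,-6.73],[0,0,0,-6.73]], grip=30)

```text
clock: 0.93
position: [211.2, -587.9, 230.6]
ee_rot: [-0.488, 0.511, 0.489, 0.511]
contact_force: [0.4, 0.2, -0.0]
gripper_width: 30.1
```

Request:
drive_tool(motion=[[0,-12,27,0],[0,-12,27,0],[0,-12,27,0],[0,-12,27,0],[0,-12,27,0],[0,-12,27,0],[0,-12,27,0],[0,-12,27,0],[0,-12,27,0],[0,-12,27,0]])

```text
clock: 1.77
position: [345.1, -323.2, 231.0]
ee_rot: [-0.487, 0.513, 0.487, 0.513]
contact_force: [0.5, -0.1, -1.0]
gripper_width: 30.1
```

Request:
drive_tool(motion=[[0,-12,27,0],[0,-12,27,0],[0,-12,27,0],[0,-12,27,0],[0,-12,27,0],[0,-12,27,0],[0,-12,27,0],[0,-12,27,0],[0,-12,27,0],[0,0,0,0]])

```text
clock: 2.6
position: [467.2, -84.4, 231.0]
ee_rot: [-0.488, 0.511, 0.488, 0.512]
contact_force: [-0.1, 0.8, -0.2]
gripper_width: 29.9
```

```bash
python3 -c "
from h import *
im,C,st=snap('wrist','w1.png')
plan(500,-65,70,177)
for p in [(500,-10,54),(500,-120,54),(500,-65,54),(650,-76,82)]: print(proj(C,p).round(0))"
```

```text
pos [466.  -85.7 230.9] yaw 177.3 F [ 0.7 -0.2 -1. ] w 30.3 t 2.6 j1,6 [ 0.16 -0.21]
  shift [160.9 -33.1  22.3] spin 0.3
  after spin: [160.9 -33.   22.5]
[258. 256.]
[250. 154.]
[254. 208.]
[ 92. 212.]
```

View pics/w1.png

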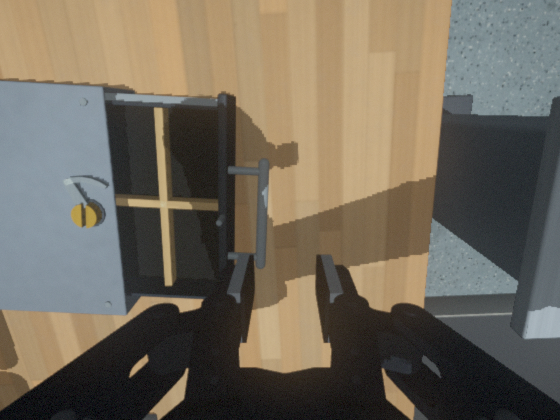

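The wrist view shows the handle bar running from (264,160) to (261,266). The lock is at (84,214) with its slot nearly vertical, the pin is at (220,220), and the housing's front corners are at (103,87) and (127,313).

```bash
python3 -c "
from h import *
im=cv2.imread('pics/w1.png');st=arm.read_state();C=cam('wrist',st)
for n,uv,z in [('h1',(264,160),56),('h2',(261,266),56),('fr',(104,87),70),('fl',(127,313),70),('pin',(220,217),80)]: print(n,ray(C,uv,z).round(1))
hsv=cv2.cvtColor(im,cv2.COLOR_BGR2HSV);m=((hsv[...,1]>150)&(hsv[...,2]>110)).astype(np.uint8);m[:,120:]=0;m[:180]=0;m[250:]=0
n,l,s,c=cv2.connectedComponentsWithStats(m);i=1+s[1:,4].argmax();(u,r)=cv2.minEnclosingCircle(np.argwhere(l==i)[:,::-1].astype(np.float32));print('lock',u,r,ray(C,u,82.5).round(1),ray(C,(u[0]+r,u[1]),82.5).round(1))
t=cv2.imread('pics/top0.png');hsv=cv2.cvtColor(t,cv2.COLOR_BGR2HSV)
m=cv2.inRange(hsv,(15,140,110),(35,255,255));n,l,s,c=cv2.connectedComponentsWithStats(m[175:195,295:315])
i=1+s[1:,4].argmax();print('lock top',c[i]+[295,175],ray(cam('top'),c[i]+[295,175],82.5).round(1))
m=cv2.inRange(hsv,(105,140,60),(130,255,255));n,l,s,c=cv2.connectedComponentsWithStats(m[245:285,380:410])
i=1+s[1:,4].argmax();print('drv top',c[i]+[380,245],ray(cam('top'),c[i]+[380,245],108).round(1))
"
```

```text
h1 [ 484.7 -115.2   56. ]
h2 [495.7  -0.6  56. ]
fr [ 619.7 -187.9   70. ]
fl [643.9  41.7  70. ]
pin [528.7 -66.4  80. ]
lock (91.5, 217.0) 7.159010887145996 [649.6 -73.1  82.5] [642.9 -72.8  82.5]Traceback (most recent call last):
  File "<string>", line 9, in <module>
    i=1+s[1:,4].argmax();print('lock top',c[i]+[295,175],ray(cam('top'),c[i]+[295,175],82.5).round(1))
        ~~~~~~~~~~~~~~^^
ValueError: attempt to get argmax of an empty sequence
```

```bash
python3 -c "
from h import *
plan(490,-58.3,37,174.2)"
```

```text
pos [466.  -85.7 230.9] yaw 177.3 F [ 0.7 -0.2 -1. ] w 30.3 t 2.6 j1,6 [ 0.16 -0.21]
  shift [193.9 -22.8  28.5] spin 3.1
  after spin: [193.9 -21.2  29.7]
```

Request:
drive_tool(motion=[[0,0,0,3.1],[0,-10.6,14.8,0],[0,-10.6,14.9,0],[0,0,0,0],[30,0,0,0],[30,0,0,0],[30,0,0,0],[0,0,0,0]], grip=27)

```text
clock: 3.32
position: [485.1, -60.9, 135.9]
ee_rot: [-0.47, 0.53, 0.475, 0.523]
contact_force: [0.2, -1.1, -0.2]
gripper_width: 26.8
```

```bash
python3 -c "
from h import *
im,C,st=snap('wrist','w2.png')
plan(490,-58.3,37,174.2)"
```

```text
pos [487.3 -60.9 138.9] yaw 173.9 F [-0.   0.3  0.8] w 26.8 t 3.4 j1,6 [ 0.21 -0.31]
  shift [101.9  -3.1   3.1] spin -0.3
  after spin: [101.9  -3.1   3. ]
```

View pics/w2.png

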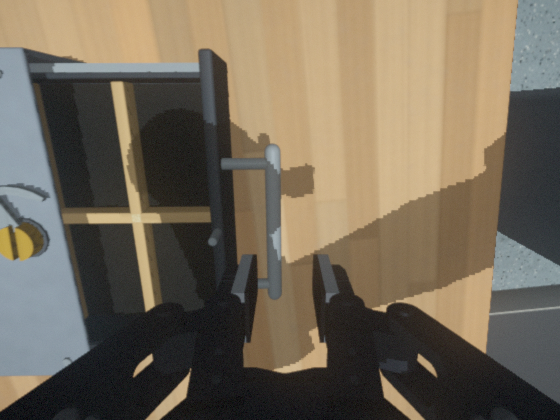

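The bar's ends are at (273,150) and (275,293), between the finger lines. I'll check its x position.

```bash
python3 -c "
from h import *
st=arm.read_state();C=cam('wrist',st)
for n,uv,z in [('h1',(273,150),56),('h2',(275,294),56),('mid',(274,222),59),('lock',(15,244),82.5)]: print(n,ray(C,uv,z).round(1))
plan(490,-58.3,37,174.2)"
```

```text
h1 [ 489.5 -110.7   56. ]
h2 [501.1   1.6  56. ]
mid [494.7 -59.5  59. ]
lock [664.9 -70.9  82.5]
pos [487.3 -60.9 138.9] yaw 173.9 F [-0.   0.3  0.8] w 26.8 t 3.4 j1,6 [ 0.21 -0.31]
  shift [101.9  -3.1   3.1] spin -0.3
  after spin: [101.9  -3.1   3. ]
```

Request:
drive_tool(motion=[[0,-7,3,0],[0,0,0,0],[25,0,0,0],[25,0,0,0],[25,0,0,0],[25,0,0,0],[0,0,0,0],[0,0,0,0]])

```text
clock: 4.03
position: [499.2, -57.7, 42.7]
ee_rot: [-0.474, 0.524, 0.472, 0.526]
contact_force: [0.0, 0.4, -0.6]
gripper_width: 26.8
```

Request:
drive_tool(motion=[[0,0,0,0],[0,0,0,0],[0,0,0,0],[0,0,0,0],[0,0,0,0]], grip=5)

```text
clock: 4.45
position: [497.5, -57.9, 42.6]
ee_rot: [-0.473, 0.525, 0.473, 0.526]
contact_force: [-1.7, 1.0, 6.4]
gripper_width: 8.8
```

```bash
python3 -c "
from h import *
plan(490,-58.3,37,174.2)"
```

```text
pos [497.5 -57.9  42.6] yaw 174.0 F [-1.7  1.   6.4] w 8.8 t 4.5 j1,6 [ 0.21 -0.31]
  shift [ 5.6  7.4 -1.1] spin -0.2
  after spin: [ 5.6  7.4 -1.1]
```

Request:
drive_tool(motion=[[0,6,0,0],[0,8,0,0],[0,10,0,0],[0,10,0,0],[0,10,0,0],[0,8,0,0],[0,4,0,0],[0,0,0,0],[0,0,0,0]])

```text
clock: 5.2
position: [440.7, -52.1, 42.5]
ee_rot: [-0.473, 0.525, 0.473, 0.526]
contact_force: [-2.4, -0.1, 11.2]
gripper_width: 8.8
```

```bash
python3 -c "
from h import *
plan(490,-58.3,37,174.2)"
```

```text
pos [440.7 -52.1  42.5] yaw 174.0 F [-2.4 -0.1 11.2] w 8.8 t 5.2 j1,6 [ 0.25 -0.36]
  shift [  5.6 -49.7  -1. ] spin -0.2
  after spin: [  5.6 -49.7  -1.2]
```

Request:
drive_tool(motion=[[0,4,0,0],[0,4,0,0],[0,2,0,0],[0,2,0,0],[0,0,0,0],[0,0,0,0]])

```text
clock: 5.7
position: [432.6, -51.1, 42.6]
ee_rot: [-0.475, 0.523, 0.471, 0.527]
contact_force: [7.2, -8.9, 0.1]
gripper_width: 8.6
```

Request:
drive_tool(motion=[[0,1,0,0],[0,1,0,0],[0,1,0,0],[0,0,0,0],[0,0,0,0]])

```text
clock: 6.12
position: [432.6, -51.0, 42.6]
ee_rot: [-0.477, 0.521, 0.47, 0.529]
contact_force: [14.5, -16.2, -8.6]
gripper_width: 8.6
```

Request:
drive_tool(motion=[[0,-5,0,0],[0,0,0,0],[0,0,0,0],[0,0,0,0],[-20,0,0,0],[-30,0,0,0],[-40,0,0,0],[-40,0,0,0],[-40,-30,0,0],[-20,-30,0,0]], grip=27)

```text
clock: 6.95
position: [485.8, -56.6, 229.5]
ee_rot: [-0.475, 0.523, 0.472, 0.527]
contact_force: [1.0, 0.5, -0.4]
gripper_width: 27.2
```

Request:
drive_tool(motion=[[0,-25,-25,0],[0,-25,-25,0],[0,0,0,0],[0,0,0,0]])

```text
clock: 7.28
position: [530.0, -112.5, 223.4]
ee_rot: [-0.472, 0.527, 0.473, 0.526]
contact_force: [-0.8, 0.2, 0.2]
gripper_width: 27.1
```

```bash
python3 -c "
from h import *
im,C,st=snap('wrist','w3.png')
plan(490,-58.3,37,174.2)"
```

```text
pos [ 529.4 -111.9  223.6] yaw 173.9 F [-1.1  0.3 -0.3] w 27.0 t 7.3 j1,6 [ 0.09 -0.2 ]
  shift [186.7  44.4  49. ] spin -0.3
  after spin: [186.7  44.1  49.3]
```

View pics/w3.png

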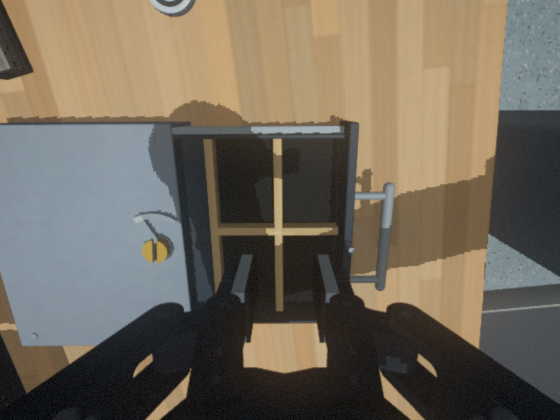

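The drawer is fully out. The strips cross at (279,230), the rear strip meets the middle one at (215,231), the pin is at (350,249), the lock at (154,250), and the housing's front corner at (175,123).

```bash
python3 -c "
from h import *
st=arm.read_state();C=cam('wrist',st)
P={}
for n,uv,z in [('cross',(279,230),31),('rear',(215,231),31),('panelmid',(338,229),31),('pin',(350,249),82),('lock',(154,250),82.5),('fr',(175,123),70),('h1',(389,186),56),('h2',(381,287),56)]: P[n]=ray(C,uv,z);print(n,P[n].round(1))
print(P['cross']-P['rear'],P['panelmid']-P['cross'])
"
```

```text
cross [540.6 -61.3  31. ]
rear [611.1 -67.7  31. ]
panelmid [475.6 -55.4  31. ]
pin [472.4 -53.9  82. ]
lock [658.4 -73.3  82.5]
fr [ 618.4 -186.2   70. ]
h1 [ 426.7 -104.9   56. ]
h2 [436.6   6.8  56. ]
[-70.50376144   6.44828866   0.        ] [-64.95320948   5.84806463   0.        ]
```

```bash
cat >> h.py <<'E'
def rings(n="wrist"):
    im,C,st=snap(n);hsv=cv2.cvtColor(im,cv2.COLOR_BGR2HSV)
    m=cv2.inRange(hsv,(0,0,115),(180,75,255));out=[]
    for c in cv2.findContours(m,cv2.RETR_EXTERNAL,cv2.CHAIN_APPROX_NONE)[0]:
        if len(c)<20: continue
        (u,v),(a,b),_=cv2.fitEllipse(c);p=ray(C,(u,v),14);q=ray(C,(u+max(a,b)/2,v),14);d=2*np.linalg.norm(p-q)
        if 40<d<54 and min(a,b)>.8*max(a,b): out.append(p);print("ring px",round(u),round(v),"at",p[:2].round(1),"dia",d.round(1))
    return out
E
python3 -c "
from h import *
plan(617,-311,115,84.2)"
```

```text
pos [ 529.4 -111.9  223.6] yaw 173.9 F [-1.1  0.3 -0.3] w 27.0 t 7.3 j1,6 [ 0.09 -0.2 ]
  shift [ 108.3 -108.6 -188.7] spin 89.7
  after spin: [ 108.3 -189.3  107.6]
```

Request:
drive_tool(motion=[[0,-11,-19,0],[0,-11,-19,0],[0,-11,-19,0],[0,-11,-19,0],[0,-11,-19,0],[0,-11,-19,0],[0,-11,-19,0],[0,-11,-19,0],[0,-11,-19,0],[0,-9.6,-17.7,0]], grip=68)

```text
clock: 8.17
position: [618.2, -310.3, 224.6]
ee_rot: [-0.473, 0.525, 0.474, 0.525]
contact_force: [-0.2, -0.4, 0.9]
gripper_width: 68.0
```

Request:
drive_tool(motion=[[11,0,0,7],[11,0,0,7],[11,0,0,7],[11,0,0,7],[11,0,0,7],[11,0,0,7],[11,0,0,7],[11,0,0,7],[11,0,0,7],[9.3,0,0,7]])

```text
clock: 9.0
position: [617.5, -309.0, 115.6]
ee_rot: [-0.084, 0.703, 0.085, 0.702]
contact_force: [-0.0, -0.1, 0.7]
gripper_width: 67.8
```

Request:
drive_tool(motion=[[0,0,0,6.5],[0,0,0,6.6],[0,0,0,6.6],[0,0,0,0],[0,0,0,0]])

```text
clock: 9.42
position: [618.1, -309.6, 116.6]
ee_rot: [0.034, 0.706, -0.034, 0.706]
contact_force: [-0.7, -0.4, -1.3]
gripper_width: 68.1
```

```bash
python3 -c "
from h import *
r=rings()
for p in r: plan(p[0],p[1],1,84.2)"
```

```text
ring px 284 207 at [ 616.  -310.4] dia 43.5
pos [ 618.2 -309.9  116.6] yaw 84.5 F [-0.8  0.   0.2] w 68.0 t 9.5 j1,6 [-0.23 -1.44]
  shift [115.6  -0.8  -2.1] spin 0.3
  after spin: [115.6  -0.8  -2.1]
```

Request:
drive_tool(motion=[[20,-0.5,-2,0],[30,0,0,0],[30,0,0,0],[20,0,0,0],[9,0,0,0],[5,0,0,0],[0,0,0,0],[0,0,0,0]])

```text
clock: 10.13
position: [617.4, -311.5, 3.7]
ee_rot: [0.035, 0.705, -0.035, 0.707]
contact_force: [0.3, 0.4, 0.7]
gripper_width: 67.9
```

Request:
drive_tool(motion=[[0,0,0,0],[0,0,0,0],[0,0,0,0],[0,0,0,0],[0,0,0,0]], grip=38)

```text
clock: 10.55
position: [617.7, -311.6, 4.8]
ee_rot: [0.035, 0.705, -0.036, 0.707]
contact_force: [-0.1, 2.0, 7.1]
gripper_width: 43.8
```

Request:
drive_tool(motion=[[-10,0,0,0],[-20,0,0,0],[-30,0,0,0],[-30,0,0,0],[-20,0,0,0],[0,0,0,0],[0,0,0,0]])

```text
clock: 11.13
position: [616.8, -311.2, 114.1]
ee_rot: [0.036, 0.705, -0.036, 0.707]
contact_force: [0.2, -0.4, -2.7]
gripper_width: 44.0
```

```bash
python3 -c "
from h import *
snap('wrist','w4.png')
plan(570.5,-118.1,112,84.2)"
```

```text
pos [ 615.7 -310.9  112. ] yaw 84.2 F [-0.1  0.6 -1.6] w 43.9 t 11.2 j1,6 [-0.23 -1.44]
  shift [  0.3 187.2 -64.4] spin 0.0
  after spin: [  0.3 187.2 -64.5]
```

View pics/w4.png

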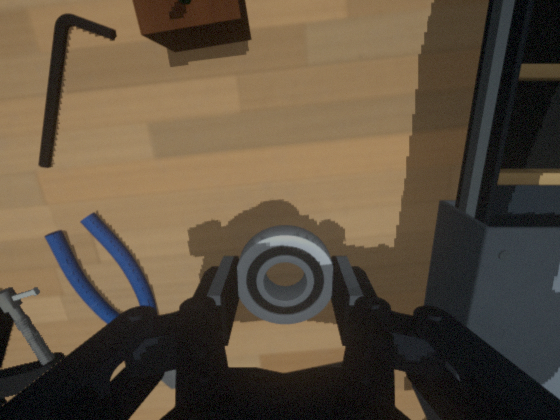

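Request:
drive_tool(motion=[[0,24,-8,0],[0,32,-11,0],[0,36,-12,0],[0,36,-12,0],[0,32,-11,0],[0,24,-9,0],[0,3.2,-1.5,0],[0,0,0,0],[0,0,0,0],[0,0,0,0]])

```text
clock: 12.02
position: [570.8, -119.4, 111.5]
ee_rot: [0.036, 0.707, -0.036, 0.706]
contact_force: [-0.0, -0.1, -1.1]
gripper_width: 44.3
```

```bash
python3 -c "
from h import *
plan(570.5,-118.1,19,84.2)"
```

```text
pos [ 570.8 -119.4  111.5] yaw 84.2 F [-0.  -0.1 -1.1] w 44.3 t 12.0 j1,6 [ 0.07 -1.74]
  shift [92.5  1.3 -0.4] spin -0.0
  after spin: [92.5  1.3 -0.4]
```

Request:
drive_tool(motion=[[20,1,0,0],[25,0,0,0],[25,0,0,0],[12,0,0,0],[6,0,0,0],[4,0,0,0],[0,0,0,0],[0,0,0,0]])

```text
clock: 12.68
position: [571.8, -118.0, 21.0]
ee_rot: [0.036, 0.706, -0.036, 0.707]
contact_force: [-0.1, 0.7, -0.9]
gripper_width: 43.9
```

Request:
drive_tool(motion=[[0,0,0,0],[0,0,0,0],[0,0,0,0],[0,0,0,0]], grip=60)

```text
clock: 13.02
position: [571.6, -117.5, 21.2]
ee_rot: [0.035, 0.706, -0.035, 0.707]
contact_force: [0.3, -0.2, -1.0]
gripper_width: 59.8
```

Request:
drive_tool(motion=[[-15,0,0,0],[-25,0,0,0],[-35,0,0,0],[-30,0,0,0],[-15,0,0,0],[0,0,0,0],[0,0,0,0]])

```text
clock: 13.6
position: [571.4, -117.4, 141.6]
ee_rot: [0.036, 0.705, -0.035, 0.707]
contact_force: [-0.5, -0.1, 0.2]
gripper_width: 59.8
```

```bash
python3 -c "
from h import *
snap('wrist','w5.png')
for n in ('wrist','top'):rings(n)
plan(470,280,115,84.2)"
```

```text
ring px 284 206 at [ 574.5 -118.3] dia 48.7
ring px 181 269 at [387.  295.3] dia 49.1
ring px 306 256 at [444.  -90.8] dia 41.6
ring px 187 241 at [473.1 286.1] dia 49.1
ring px 169 203 at [593.5 354.9] dia 48.9
pos [ 570.1 -117.5  139. ] yaw 84.2 F [-0.3  0.1  0.1] w 60.0 t 13.8 j1,6 [ 0.07 -1.75]
  shift [  24.3  385.4 -139.4] spin 0.0
  after spin: [  24.3  385.3 -139.7]
```

View pics/w5.png

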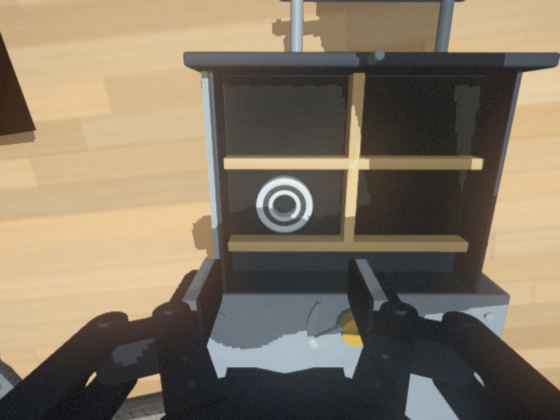

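Bearing D lies flat in the rear right compartment (285,206), with free space around it. Next is bearing B.

Request:
drive_tool(motion=[[0,30,-11,0],[0,35,-12.7,0],[0,35,-12.7,0],[0,35,-12.7,0],[0,35,-12.7,0],[0,35,-12.7,0],[0,35,-12.7,0],[0,35,-12.7,0],[0,35,-12.7,0],[0,35,-12.7,0]], grip=68)

```text
clock: 14.58
position: [479.6, 239.5, 139.0]
ee_rot: [0.035, 0.707, -0.036, 0.706]
contact_force: [0.8, 0.0, -0.2]
gripper_width: 68.0
```

Request:
drive_tool(motion=[[8,25,-9,0],[16,17,-7,0],[0,0,0,0],[0,0,0,0],[0,0,0,0]])

```text
clock: 15.0
position: [469.0, 281.0, 115.6]
ee_rot: [0.035, 0.707, -0.036, 0.706]
contact_force: [-0.3, -0.2, -0.2]
gripper_width: 67.7
```

```bash
python3 -c "
from h import *
r=rings()
for p in r: plan(p[0],p[1],2,84.2)"
sed -i 's/def rings(n="wrist")/def rings(n="wrist",v=115,f=None)/;s/im,C,st=snap(n);hsv/im,C,st=snap(n,f);hsv/;s/(0,0,115)/(0,0,v)/' h.py; python3 -c "
from h import *
for i,v in enumerate((85,140,160)):
  for p in rings('wrist',v,'w6.png'): plan(p[0],p[1],2,84.2)
rings('top')"
```

```text
ring px 291 214 at [473.2 284.9] dia 45.9
ring px 292 98 at [386.7 294.4] dia 48.7
pos [469.6 280.8 116.5] yaw 84.2 F [-0.4 -0.1  0.6] w 68.2 t 15.1 j1,6 [ 0.84 -2.51]
  shift [114.5   4.4   3.2] spin -0.0
  after spin: [114.5   4.4   3.2]
pos [469.6 280.8 116.5] yaw 84.2 F [-0.4 -0.1  0.6] w 68.2 t 15.1 j1,6 [ 0.84 -2.51]
  shift [114.5   5.1 -83.9] spin -0.0
  after spin: [114.5   5.1 -83.9]
ring px 379 332 at [593.4 353. ] dia 40.9
pos [469.7 280.9 116.8] yaw 84.2 F [ 0.2 -0.3 -0.1] w 68.0 t 15.2 j1,6 [ 0.84 -2.51]
  shift [114.9  84.3 115.6] spin -0.0
  after spin: [114.9  84.2 115.7]
ring px 181 269 at [386.4 295.3] dia 42.9
ring px 187 240 at [478.3 285.1] dia 52.4
ring px 315 215 at [ 574.8 -117.3] dia 47.1
```

View pics/w6.png

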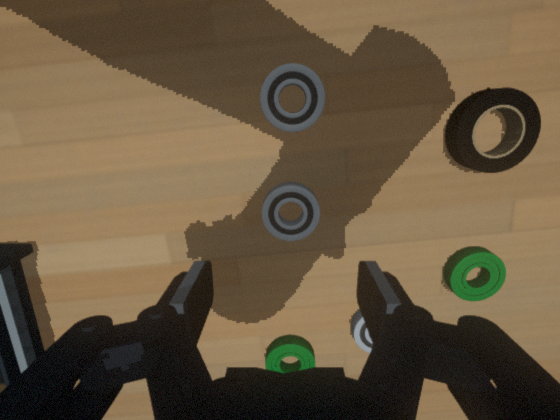

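It's just the arm's shadow: bearing B is at (291,213) and C at (292,97). I'll grasp B.

Request:
drive_tool(motion=[[20,4.4,3.2,0],[30,0,0,0],[30,0,0,0],[20,0,0,0],[9,0,0,0],[4,0,0,0],[0,0,0,0],[0,0,0,0]])

```text
clock: 15.92
position: [473.7, 286.3, 4.5]
ee_rot: [0.036, 0.706, -0.035, 0.707]
contact_force: [0.7, 0.0, 0.3]
gripper_width: 67.8
```

Request:
drive_tool(motion=[[0,0,0,0],[0,0,0,0],[0,0,0,0],[0,0,0,0],[0,0,0,0]], grip=38)

```text
clock: 16.33
position: [473.5, 286.3, 5.4]
ee_rot: [0.036, 0.706, -0.035, 0.707]
contact_force: [-0.6, -1.2, 6.7]
gripper_width: 43.8
```

Request:
drive_tool(motion=[[-10,0,0,0],[-20,0,0,0],[-30,0,0,0],[-30,0,0,0],[-20,0,0,0],[0,0,0,0],[0,0,0,0]])

```text
clock: 16.92
position: [473.2, 286.3, 115.4]
ee_rot: [0.037, 0.705, -0.034, 0.707]
contact_force: [-1.1, -0.5, -1.9]
gripper_width: 43.6
```

```bash
python3 -c "
from h import *
plan(581.3,-11.7,112,84.2)"
```

```text
pos [473.2 286.3 115.4] yaw 84.2 F [-1.1 -0.5 -1.9] w 43.6 t 16.9 j1,6 [ 0.84 -2.51]
  shift [   2.7 -285.7  137.5] spin 0.0
  after spin: [   2.7 -285.6  137.7]
```

Request:
drive_tool(motion=[[0,-29,14,0],[0,-34,16.5,0],[0,-34,16.5,0],[0,-34,16.5,0],[0,-34,16.5,0],[0,-34,16.5,0],[0,-34,16.5,0],[0,-32,15,0],[0,-20.7,9.5,0],[0,0,0,0]])

```text
clock: 17.75
position: [580.8, -16.2, 111.6]
ee_rot: [0.037, 0.707, -0.038, 0.705]
contact_force: [-0.5, -0.1, -1.2]
gripper_width: 43.9
```

Request:
drive_tool(motion=[[0,0,0,0],[0,0,0,0],[0,0,0,0]])

```text
clock: 18.0
position: [580.4, -11.4, 112.8]
ee_rot: [0.035, 0.707, -0.035, 0.706]
contact_force: [0.3, 0.4, -1.1]
gripper_width: 44.1
```

```bash
python3 -c "
from h import *
plan(581.3,-11.7,20,84.2)"
```

```text
pos [580.4 -11.4 112.8] yaw 84.3 F [ 0.3  0.4 -1.1] w 44.1 t 18.0 j1,6 [ 0.26 -1.93]
  shift [92.8 -0.2  1.1] spin 0.1
  after spin: [92.8 -0.2  1.1]
```

Place it, rise, then go to bearing C (387,294).

Request:
drive_tool(motion=[[20,0,1,0],[25,0,0,0],[25,0,0,0],[12,0,0,0],[6,0,0,0],[4,0,0,0],[0,0,0,0],[0,0,0,0]])

```text
clock: 18.67
position: [582.7, -11.8, 22.2]
ee_rot: [0.035, 0.706, -0.035, 0.707]
contact_force: [-0.7, 0.1, -1.7]
gripper_width: 44.1
```

Request:
drive_tool(motion=[[0,0,0,0],[0,0,0,0],[0,0,0,0],[0,0,0,0]], grip=60)

```text
clock: 19.0
position: [582.5, -12.3, 22.1]
ee_rot: [0.036, 0.706, -0.035, 0.707]
contact_force: [0.0, -0.1, 0.0]
gripper_width: 60.2
```

Request:
drive_tool(motion=[[-15,0,0,0],[-25,0,0,0],[-35,0,0,0],[-30,0,0,0],[-15,0,0,0],[0,0,0,0],[0,0,0,0]])

```text
clock: 19.58
position: [582.4, -12.3, 142.5]
ee_rot: [0.036, 0.705, -0.035, 0.707]
contact_force: [0.6, -0.4, 0.3]
gripper_width: 59.7
```

```bash
python3 -c "
from h import *
rings('wrist',115,'w7.png');rings('top')
plan(387,294,125,84.2)"
```

```text
ring px 285 203 at [584.9 -12.4] dia 48.6
ring px 159 203 at [ 574.  -121.8] dia 51.8
ring px 181 269 at [387.1 295.4] dia 49.0
ring px 315 215 at [ 574.8 -117.3] dia 47.1
ring px 169 203 at [593.6 355.1] dia 49.1
pos [581.1 -12.5 140.3] yaw 84.2 F [ 0.1 -0.1 -0.4] w 60.0 t 19.7 j1,6 [ 0.26 -1.93]
  shift [  15.7  285.5 -223.9] spin 0.0
  after spin: [  15.7  285.4 -224.1]
```

Request:
drive_tool(motion=[[0,26,-20,0],[0,29,-23,0],[0,29,-23,0],[0,29,-23,0],[0,29,-23,0],[0,29,-23,0],[0,29,-23,0],[0,29,-23,0],[0,29,-23,0],[15,27,-20,0]], grip=68)

```text
clock: 20.52
position: [387.1, 296.0, 127.3]
ee_rot: [0.036, 0.705, -0.034, 0.707]
contact_force: [0.2, -0.3, 0.2]
gripper_width: 67.9
```

Request:
drive_tool(motion=[[0,0,0,0],[0,0,0,0],[0,0,0,0],[0,0,0,0],[0,0,0,0]])

```text
clock: 20.93
position: [388.2, 292.6, 126.3]
ee_rot: [0.036, 0.706, -0.036, 0.706]
contact_force: [-0.3, -0.3, 0.2]
gripper_width: 68.0
```

```bash
python3 -c "
from h import *
for v in (85,115):
  for p in rings('wrist',v): plan(p[0],p[1],2,84.2)"
```

```text
ring px 287 204 at [386.7 294.4] dia 45.9
pos [388.3 292.7 126.4] yaw 84.1 F [ 0.2 -0.4  0.2] w 68.0 t 21.0 j1,6 [ 0.98 -2.65]
  shift [124.4   1.5  -1.8] spin -0.1
  after spin: [124.4   1.5  -1.8]
```

Request:
drive_tool(motion=[[25,1.5,-1.8,0],[30,0,0,0],[30,0,0,0],[23,0,0,0],[10,0,0,0],[5,0,0,0],[0,0,0,0],[0,0,0,0]])

```text
clock: 21.7
position: [386.6, 295.5, 3.8]
ee_rot: [0.036, 0.706, -0.035, 0.706]
contact_force: [0.8, -0.1, -0.2]
gripper_width: 68.0
```

Request:
drive_tool(motion=[[0,0,0,0],[0,0,0,0],[0,0,0,0],[0,0,0,0],[0,0,0,0]], grip=38)

```text
clock: 22.12
position: [386.6, 295.7, 5.0]
ee_rot: [0.036, 0.706, -0.035, 0.707]
contact_force: [-1.2, -1.8, 6.0]
gripper_width: 44.3
```

Request:
drive_tool(motion=[[-10,0,0,0],[-20,0,0,0],[-30,0,0,0],[-30,0,0,0],[-20,0,0,0],[0,0,0,0],[0,0,0,0]])

```text
clock: 22.7
position: [386.2, 295.7, 114.9]
ee_rot: [0.037, 0.706, -0.034, 0.707]
contact_force: [-0.5, -0.2, -2.2]
gripper_width: 43.9
```

```bash
python3 -c "
from h import *
plan(499.9,-110.9,115,84.2);plan(510.7,-4.5,115,84.2)"
```

```text
pos [386.2 295.7 114.9] yaw 84.2 F [-0.5 -0.2 -2.2] w 43.9 t 22.7 j1,6 [ 0.99 -2.66]
  shift [  -1.4 -393.2  153.9] spin 0.0
  after spin: [  -1.4 -393.1  154.2]
pos [386.2 295.7 114.9] yaw 84.2 F [-0.5 -0.2 -2.2] w 43.9 t 22.7 j1,6 [ 0.99 -2.66]
  shift [  -1.  -286.2  154. ] spin 0.0
  after spin: [  -1.  -286.1  154.2]
```

Request:
drive_tool(motion=[[0,-28,15,0],[0,-34,18.4,0],[0,-34,18.4,0],[0,-34,18.4,0],[0,-34,18.4,0],[0,-34,18.4,0],[0,-34,18.4,0],[0,-32,17,0],[0,-22.2,11.6,0],[0,0,0,0]])

```text
clock: 23.53
position: [510.6, -8.7, 111.5]
ee_rot: [0.037, 0.707, -0.038, 0.705]
contact_force: [0.7, -0.5, -1.0]
gripper_width: 43.6
```

Request:
drive_tool(motion=[[0,0,0,0],[0,0,0,0],[0,0,0,0]])

```text
clock: 23.78
position: [509.8, -4.3, 112.6]
ee_rot: [0.035, 0.707, -0.035, 0.706]
contact_force: [0.2, -0.4, -0.4]
gripper_width: 44.0
```

```bash
python3 -c "
from h import *
plan(510.7,-4.5,20,84.2)"
```

```text
pos [509.8  -4.3 112.6] yaw 84.3 F [ 0.2 -0.4 -0.4] w 44.0 t 23.8 j1,6 [ 0.31 -1.98]
  shift [92.6 -0.   1. ] spin 0.1
  after spin: [92.6 -0.   1. ]
```

Request:
drive_tool(motion=[[20,0,0.5,0],[25,0,0,0],[25,0,0,0],[12,0,0,0],[6,0,0,0],[4,0,0,0],[0,0,0,0],[0,0,0,0]])

```text
clock: 24.45
position: [511.8, -4.4, 22.1]
ee_rot: [0.035, 0.706, -0.035, 0.707]
contact_force: [0.6, 1.2, -1.3]
gripper_width: 43.8
```

Request:
drive_tool(motion=[[0,0,0,0],[0,0,0,0],[0,0,0,0],[0,0,0,0]], grip=60)

```text
clock: 24.78
position: [511.6, -4.9, 22.0]
ee_rot: [0.036, 0.706, -0.035, 0.707]
contact_force: [-0.6, -0.5, 0.5]
gripper_width: 60.1
```

Request:
drive_tool(motion=[[-15,0,0,0],[-25,0,0,0],[-35,0,0,0],[-30,0,0,0],[-15,0,0,0],[0,0,0,0],[0,0,0,0]])

```text
clock: 25.37
position: [511.4, -4.9, 142.4]
ee_rot: [0.036, 0.705, -0.035, 0.707]
contact_force: [-1.1, -0.5, -0.3]
gripper_width: 60.2
```

```bash
python3 -c "
from h import *
rings('wrist',115,'w8.png');rings('top')
plan(593.5,355,125,84.2)"
```

```text
ring px 285 280 at [589.3 -12.9] dia 47.5
ring px 165 278 at [ 575.4 -124.1] dia 44.8
ring px 285 204 at [514.6  -5.1] dia 48.2
ring px 315 215 at [ 574.8 -117.3] dia 47.1
ring px 169 203 at [593.5 354.8] dia 49.5
pos [510.3  -5.2 140.5] yaw 84.2 F [ 0.5 -0.7 -1.1] w 59.8 t 25.5 j1,6 [ 0.31 -1.98]
  shift [ 15.2 366.7  46.7] spin 0.0
  after spin: [ 15.2 366.7  46.5]
```

Request:
drive_tool(motion=[[0,34,4.7,0],[0,37,4.7,0],[0,37,4.7,0],[0,37,4.7,0],[0,37,4.7,0],[0,37,4.7,0],[0,37,4.7,0],[0,37,4.7,0],[0,37,4.7,0],[15,36,4.5,0]], grip=68)

```text
clock: 26.3
position: [595.6, 357.0, 127.3]
ee_rot: [0.036, 0.705, -0.035, 0.707]
contact_force: [1.0, 0.9, 1.7]
gripper_width: 68.1
```

Request:
drive_tool(motion=[[0,0,0,0],[0,0,0,0],[0,0,0,0],[0,0,0,0],[0,0,0,0]])

```text
clock: 26.72
position: [594.4, 353.3, 126.8]
ee_rot: [0.036, 0.706, -0.036, 0.706]
contact_force: [0.0, -0.7, -0.9]
gripper_width: 68.0
```

```bash
python3 -c "
from h import *
for v in (85,115):
  for p in rings('wrist',v,'w9.png'): plan(p[0],p[1],2,84.2)"
```

```text
ring px 285 204 at [593.3 353.6] dia 46.5
pos [594.5 353.4 127.1] yaw 84.2 F [-0.9  0.1 -0.5] w 68.2 t 26.8 j1,6 [ 0.77 -2.44]
  shift [125.1   0.   -1.3] spin -0.0
  after spin: [125.1   0.   -1.3]
```

Request:
drive_tool(motion=[[25,0.3,-1.3,0],[30,0,0,0],[30,0,0,0],[23,0,0,0],[10,0,0,0],[5.5,0,0,0],[0,0,0,0],[0,0,0,0]])

```text
clock: 27.48
position: [594.1, 355.5, 4.5]
ee_rot: [0.036, 0.705, -0.035, 0.707]
contact_force: [0.2, 0.7, 0.6]
gripper_width: 67.7
```

Request:
drive_tool(motion=[[0,0,0,0],[0,0,0,0],[0,0,0,0],[0,0,0,0],[0,0,0,0]], grip=38)

```text
clock: 27.9
position: [594.1, 355.6, 5.5]
ee_rot: [0.036, 0.705, -0.034, 0.707]
contact_force: [-1.4, -0.4, 5.2]
gripper_width: 43.4
```

Request:
drive_tool(motion=[[-10,0,0,0],[-20,0,0,0],[-30,0,0,0],[-30,0,0,0],[-20,0,0,0],[0,0,0,0],[0,0,0,0]])

```text
clock: 28.48
position: [593.4, 355.5, 115.0]
ee_rot: [0.037, 0.705, -0.034, 0.707]
contact_force: [-0.1, -0.8, -1.5]
gripper_width: 43.6
```

```bash
python3 -c "
from h import *
plan(499.9,-110.9,115,84.2)"
```

```text
pos [593.4 355.5 115. ] yaw 84.2 F [-0.1 -0.8 -1.5] w 43.6 t 28.5 j1,6 [ 0.77 -2.44]
  shift [  -1.7 -473.4  -46.2] spin 0.0
  after spin: [  -1.7 -473.5  -45.9]
```

Request:
drive_tool(motion=[[0,-30,-3,0],[0,-36,-3.5,0],[0,-36,-3.5,0],[0,-36,-3.5,0],[0,-36,-3.5,0],[0,-36,-3.5,0],[0,-36,-3.5,0],[0,-36,-3.5,0],[0,-36,-3.5,0],[0,-36,-3.5,0]])

```text
clock: 29.32
position: [521.3, 4.4, 111.4]
ee_rot: [0.035, 0.707, -0.036, 0.705]
contact_force: [0.0, -0.1, -1.3]
gripper_width: 43.9
```

Request:
drive_tool(motion=[[0,-36,-3.5,0],[0,-36,-3.5,0],[0,-30,-3,0],[0,-17.5,-1.5,0],[0,0,0,0],[0,0,0,0],[0,0,0,0],[0,0,0,0]])

```text
clock: 29.98
position: [499.8, -110.8, 112.4]
ee_rot: [0.035, 0.707, -0.035, 0.706]
contact_force: [0.7, -0.4, -1.4]
gripper_width: 43.3
```

```bash
python3 -c "
from h import *
plan(499.9,-110.9,20,84.2)"
```

```text
pos [ 499.8 -110.8  112.4] yaw 84.3 F [ 0.7 -0.4 -1.4] w 43.3 t 30.0 j1,6 [ 0.1  -1.77]
  shift [92.4 -0.1  0.1] spin 0.1
  after spin: [92.4 -0.1  0.1]
```

Request:
drive_tool(motion=[[20,0,0,0],[25,0,0,0],[25,0,0,0],[12,0,0,0],[6,0,0,0],[4,0,0,0],[0,0,0,0],[0,0,0,0]])

```text
clock: 30.65
position: [500.7, -111.2, 21.5]
ee_rot: [0.035, 0.706, -0.035, 0.707]
contact_force: [0.5, -1.5, -0.2]
gripper_width: 44.0
```

Request:
drive_tool(motion=[[0,0,0,0],[0,0,0,0],[0,0,0,0],[0,0,0,0]], grip=60)

```text
clock: 30.98
position: [500.4, -111.6, 21.6]
ee_rot: [0.036, 0.706, -0.035, 0.707]
contact_force: [-0.3, 0.3, -0.6]
gripper_width: 59.8
```

Request:
drive_tool(motion=[[-15,0,0,0],[-25,0,0,0],[-35,0,0,0],[-35,0,0,0],[-30,20,15,0],[-20,20,15,0],[0,0,0,0],[0,0,0,0],[0,0,0,0]])

```text
clock: 31.73
position: [532.6, -74.8, 180.0]
ee_rot: [0.036, 0.707, -0.035, 0.705]
contact_force: [-0.3, -0.0, -1.1]
gripper_width: 59.9
```

```bash
python3 -c "
from h import *
rings('wrist',115,'w10.png');rings('top')
plan(432,-50,130,174.2)"
```

```text
ring px 353 236 at [587.4 -10.2] dia 47.6
ring px 245 236 at [ 576.4 -120.2] dia 47.2
ring px 358 165 at [514.2  -2.9] dia 49.4
ring px 242 164 at [ 502.1 -113.2] dia 49.5
ring px 312 238 at [ 502.2 -110.9] dia 47.5
ring px 279 232 at [514.2  -3.1] dia 45.0
pos [532.2 -75.3 179.4] yaw 84.2 F [-0.3 -0.4  0.5] w 60.0 t 31.8 j1,6 [ 0.16 -1.83]
  shift [  49.7   15.1 -102.1] spin -90.0
  after spin: [ 49.7 102.1  15.1]
```

View pics/w10.png

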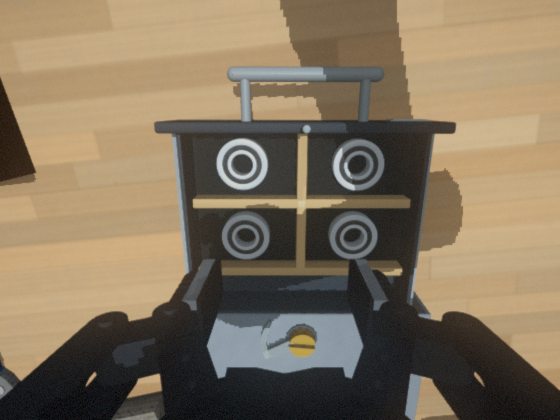

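All four bearings lie flat, one in each compartment: (242,164), (358,165), (245,236) and (353,236). Now I shut the drawer by its handle.

Request:
drive_tool(motion=[[0,3,-20,-7],[0,0,0,-7],[0,0,0,-7],[0,0,0,-7],[0,0,0,-7],[0,0,0,-7],[0,0,0,-7],[0,0,0,-7],[0,0,0,-7],[0,0,0,-7]], grip=27)

```text
clock: 32.67
position: [513.0, -70.5, 179.6]
ee_rot: [-0.377, 0.599, 0.378, 0.597]
contact_force: [0.1, 1.4, 0.0]
gripper_width: 27.4
```

Request:
drive_tool(motion=[[0,0,0,-6.6],[0,0,0,-6.7],[0,0,0,-6.7],[0,25,4,0],[0,30,4,0],[0,27,4,0],[0,0,0,0],[0,0,0,0],[0,0,0,0]])

```text
clock: 33.42
position: [433.9, -50.0, 180.7]
ee_rot: [-0.474, 0.525, 0.474, 0.524]
contact_force: [0.6, 0.2, 0.9]
gripper_width: 26.9
```

```bash
python3 -c "
from h import *
plan(432.3,-51,38,174.2)"
```

```text
pos [433.9 -50.  180.7] yaw 174.2 F [0.6 0.2 0.9] w 26.9 t 33.4 j1,6 [ 0.26 -0.36]
  shift [142.7   1.4  -1.1] spin 0.0
  after spin: [142.7   1.4  -1.1]
```

Request:
drive_tool(motion=[[25,1.4,-1,0],[35,0,0,0],[35,0,0,0],[25,0,0,0],[15,0,0,0],[7,0,0,0],[0,0,0,0],[0,0,0,0]])

```text
clock: 34.08
position: [433.1, -50.8, 38.5]
ee_rot: [-0.474, 0.525, 0.474, 0.524]
contact_force: [0.2, 0.9, -0.7]
gripper_width: 27.0
```

Request:
drive_tool(motion=[[0,0,0,0],[0,0,0,0],[0,0,0,0],[0,0,0,0],[0,0,0,0]], grip=5)

```text
clock: 34.5
position: [433.2, -50.4, 39.3]
ee_rot: [-0.475, 0.524, 0.474, 0.525]
contact_force: [1.6, -1.7, -0.1]
gripper_width: 9.0
```

Request:
drive_tool(motion=[[0,-3,0,0],[0,-6,0,0],[0,-9,0,0],[0,-12,0,0],[0,-12,0,0],[0,-12,0,0],[0,-12,0,0],[0,-12,0,0],[0,-12,0,0],[0,-12,0,0]])

```text
clock: 35.33
position: [533.1, -60.7, 39.3]
ee_rot: [-0.474, 0.525, 0.475, 0.524]
contact_force: [-2.3, 0.0, 6.6]
gripper_width: 8.8
```

Request:
drive_tool(motion=[[0,-12,0,0],[0,-12,0,0],[0,-10,0,0],[0,-8,0,0],[0,-5,0,0],[0,-2,0,0],[0,0,0,0],[0,0,0,0]])

```text
clock: 36.0
position: [583.1, -65.8, 39.3]
ee_rot: [-0.475, 0.524, 0.474, 0.525]
contact_force: [1.4, -2.8, 3.3]
gripper_width: 8.8
```

```bash
python3 -c "
from h import *
plan(591.5,-67,38,174.2)"
```

```text
pos [583.1 -65.8  39.3] yaw 174.3 F [ 1.4 -2.8  3.3] w 8.8 t 36.0 j1,6 [ 0.16 -0.26]
  shift [ 1.3 -8.5 -0.4] spin 0.1
  after spin: [ 1.3 -8.5 -0.4]
```

Request:
drive_tool(motion=[[0,-3,0,0],[0,-3,0,0],[0,-2,0,0],[0,-1,0,0],[0,-1,0,0],[0,0,0,0],[0,0,0,0]])

```text
clock: 36.58
position: [591.9, -66.7, 39.3]
ee_rot: [-0.474, 0.525, 0.475, 0.524]
contact_force: [-1.8, -0.4, 6.0]
gripper_width: 8.8
```

Request:
drive_tool(motion=[[0,-1,0,0],[0,-1,0,0],[0,-1,0,0],[0,-1,0,0],[0,0,0,0],[0,0,0,0]])

```text
clock: 37.08
position: [591.9, -66.7, 39.2]
ee_rot: [-0.472, 0.527, 0.476, 0.522]
contact_force: [-9.5, 3.2, 13.5]
gripper_width: 8.7
```

Request:
drive_tool(motion=[[0,4,0,0],[0,0,0,0],[0,0,0,0],[0,0,0,0],[-20,0,0,0],[-35,0,0,0],[-40,0,0,0],[-40,0,0,0],[-40,0,0,0],[-20,0,0,0]], grip=27)

```text
clock: 37.92
position: [595.1, -66.8, 239.8]
ee_rot: [-0.477, 0.522, 0.472, 0.527]
contact_force: [0.5, 0.3, 0.4]
gripper_width: 27.3
```

Request:
drive_tool(motion=[[0,20,-30,0],[0,20,-30,0],[0,20,-30,0],[0,20,-30,0],[0,20,-30,0],[0,20,-30,0],[0,20,-30,0],[0,0,0,0],[0,0,0,0]], grip=60)

```text
clock: 38.67
position: [431.5, -262.9, 233.9]
ee_rot: [-0.474, 0.525, 0.473, 0.525]
contact_force: [-0.6, 0.4, -0.5]
gripper_width: 59.8
```

```bash
python3 -c "
from h import *
plan(415,-352,230,174.2)
im,C,st=snap('wrist','w11.png')
print(proj(C,(415,-352,110)))"
```

```text
pos [ 431.5 -262.9  233.9] yaw 174.1 F [-0.6  0.4 -0.5] w 59.8 t 38.7 j1,6 [-0.23  0.12]
  shift [  3.9   7.2 -90.3] spin -0.1
  after spin: [  3.9   7.4 -90.3]
[294.18250414  89.96596503]
```

View pics/w11.png

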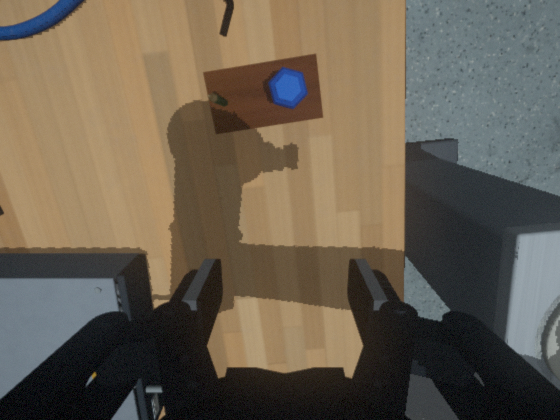

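The block's corners are at (205,72), (317,54), (323,118) and (217,133), the blue driver handle is at (288,88), and the pencil is at (218,98). I'll move above the driver.

Request:
drive_tool(motion=[[0,2,-30,0],[0,2,-30,0],[4,3,-30,0],[0,0,0,0],[0,0,0,0],[0,0,0,0],[0,0,0,0]])

```text
clock: 39.3
position: [417.0, -349.4, 229.9]
ee_rot: [-0.475, 0.524, 0.475, 0.524]
contact_force: [0.2, 0.9, 0.8]
gripper_width: 60.1
```

```bash
python3 -c "
from h import *
im,C,st=snap('wrist','w12.png');plan(415,-352,230,174.2)
hsv=cv2.cvtColor(im,cv2.COLOR_BGR2HSV);m=cv2.inRange(hsv,(100,140,60),(130,255,255))
c=max(cv2.findContours(m,0,1)[0],key=cv2.contourArea);print('area',cv2.contourArea(c),cv2.boundingRect(c))
B=ray(cam('wrist',st),(0,0),58)
cr=cv2.resize(im[100:330,160:420],None,fx=3,fy=3/1.15,interpolation=2)
cv2.imwrite('pics/w12c.png',cr)
"
```

```text
pos [ 416.9 -349.4  230. ] yaw 174.4 F [-0.4  0.4 -1. ] w 60.0 t 39.4 j1,6 [-0.4  0.3]
  shift [-0.   1.7 -2.8] spin 0.2
  after spin: [-0.   1.7 -2.8]
area 933.0 (0, 45, 73, 56)
```

View pics/w12c.png

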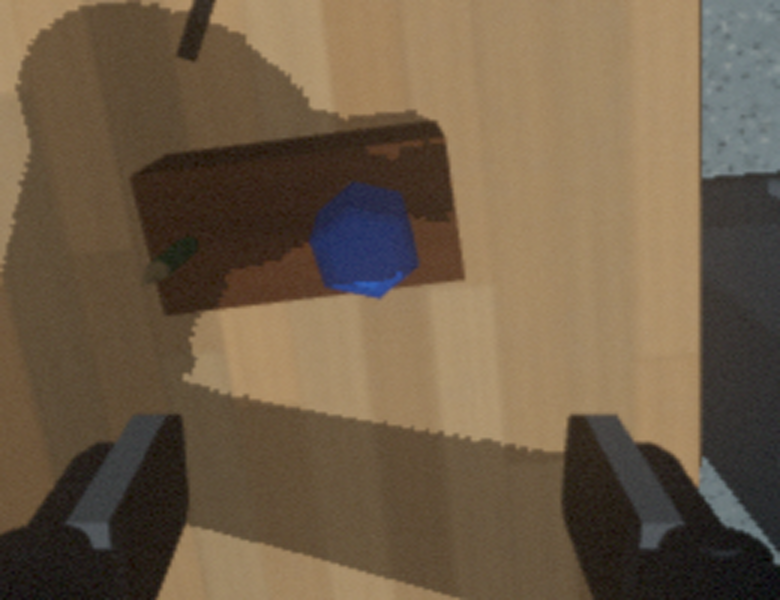

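The hexagon is at about crop (363,238). Its right-hand flat is nearly vertical in the picture, so that pair of flats faces roughly along the tool's y. The pencil is at crop (175,255). I'll measure these.

```bash
python3 -c "
from h import *
im=cv2.imread('pics/w12.png');st=arm.read_state();C=cam('wrist',st)
hsv=cv2.cvtColor(im,cv2.COLOR_BGR2HSV);m=cv2.inRange(hsv,(100,120,25),(130,255,255));m[:, :250]=0;m[:150]=0;m[230:]=0;m[:,320:]=0
c=max(cv2.findContours(m,0,1)[0],key=cv2.contourArea);print(cv2.contourArea(c),cv2.boundingRect(c))
a=cv2.approxPolyDP(c,2.0,True)[:,0];print(a.tolist());W=np.array([ray(C,p,113)[:2] for p in a]);print(W.round(1).tolist())
mm=cv2.moments(c);u=(mm['m10']/mm['m00'],mm['m01']/mm['m00']);print('centroid',u,ray(C,u,110).round(1))
for n,p,z in [('pencil base',(193/3+160,240/2.609+100),58),('pencil tip',(148/3+160,278/2.609+100),123),('b1',(167/3+160,313/2.609+100),58),('b2',(464/3+160,279/2.609+100),58),('b3',(443/3+160,137/2.609+100),58),('b4',(133/3+160,176/2.609+100),58)]: print(n,ray(C,p,z).round(1))
t=cv2.imread('pics/top0.png');h=cv2.cvtColor(t,cv2.COLOR_BGR2HSV);m=cv2.inRange(h,(100,140,60),(130,255,255))[245:285,380:412];mm=cv2.moments(m);u=(mm['m10']/mm['m00']+380,mm['m01']/mm['m00']+245);print('top',u,ray(cam('top'),u,108).round(1))
"
```

```text
769.0 (264, 176, 33, 38)
[[269, 179], [264, 190], [269, 208], [286, 213], [294, 205], [292, 202], [296, 202], [293, 184], [279, 180], [278, 176], [273, 182], [272, 178], [271, 184]]
[[427.6, -372.3], [432.7, -363.5], [430.4, -347.7], [416.6, -341.9], [409.3, -348.3], [410.7, -351.0], [407.4, -350.7], [408.5, -366.2], [419.6, -370.6], [420.0, -374.0], [424.6, -369.5], [425.1, -372.8], [426.4, -368.0]]
centroid (280.099263112267, 195.7704811443433) [ 420.1 -356.5  110. ]
pencil base [ 477.4 -352.3   58. ]
pencil tip [ 477.2 -356.6  123. ]
b1 [ 490.8 -323.9   58. ]
b2 [ 388.5 -327.9   58. ]
b3 [ 391.4 -383.2   58. ]
b4 [ 493.  -378.7   58. ]
top (395.0693069306931, 265.44554455445547) [ 416.9 -347.6  108. ]
```

Request:
drive_tool(motion=[[0,-2.7,-5,-5.8],[0,0,0,-5.8],[20,0,0,0],[25,0,0,0],[15,0,0,0],[0,0,0,0],[0,0,0,0]], grip=50)

```text
clock: 39.93
position: [418.6, -355.0, 169.8]
ee_rot: [-0.525, 0.474, 0.526, 0.473]
contact_force: [0.2, -0.2, 0.1]
gripper_width: 49.9
```

```bash
python3 -c "
from h import *
im,C,st=snap('wrist','w13.png');plan(419.3,-355.5,67,186)
cr=im[150:420,120:450];cv2.imwrite('pics/w13c.png',cv2.resize(cr,None,fx=2,fy=2))
"
```

```text
pos [ 419.3 -355.5  170.9] yaw -174.1 F [-0.3  1.   0.2] w 49.5 t 40.0 j1,6 [-0.41  0.51]
  shift [1.039e+02 1.000e-01 2.000e-01] spin -0.1
  after spin: [1.039e+02 1.000e-01 2.000e-01]
```

View pics/w13c.png

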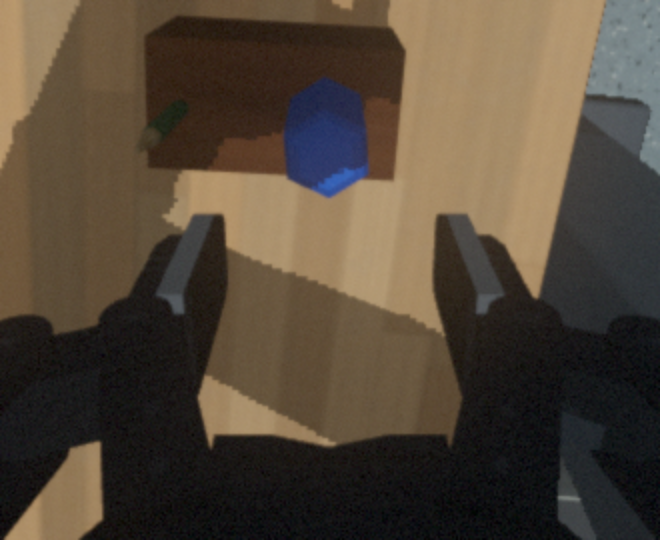

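The hexagon is centred between the fingers at crop (327,135), with its flats facing the jaws. Descend and grip.

Request:
drive_tool(motion=[[20,0,0,0],[30,0,0,0],[25,0,0,0],[15,0,0,0],[10,0,0,0],[4,0,0,0],[0,0,0,0],[0,0,0,0]])

```text
clock: 40.65
position: [419.5, -356.2, 67.2]
ee_rot: [0.526, -0.473, -0.524, -0.474]
contact_force: [0.6, -0.2, 0.2]
gripper_width: 50.1
```

Request:
drive_tool(motion=[[0,0,0,0],[0,0,0,0],[0,0,0,0],[0,0,0,0],[0,0,0,0]], grip=18)

```text
clock: 41.07
position: [419.3, -356.1, 67.3]
ee_rot: [0.526, -0.473, -0.524, -0.474]
contact_force: [0.6, 0.3, 6.6]
gripper_width: 27.3
```

```bash
python3 -c "
from h import *
plan(419.3,-355.5,67,186)"
```

```text
pos [ 419.3 -356.1   67.3] yaw -174.1 F [0.6 0.3 6.6] w 27.3 t 41.1 j1,6 [-0.41  0.51]
  shift [ 0.3 -0.1  0.6] spin -0.1
  after spin: [ 0.3 -0.1  0.6]
```

Request:
drive_tool(motion=[[-5,0,0,0],[-15,0,0,0],[-25,0,0,0],[-30,0,0,0],[-30,0,0,0],[-15,0,0,0],[0,0,0,0],[0,0,0,0],[0,0,0,0]])

```text
clock: 41.82
position: [417.4, -355.0, 184.4]
ee_rot: [-0.524, 0.474, 0.526, 0.474]
contact_force: [1.3, 0.2, -0.5]
gripper_width: 27.7
```

```bash
python3 -c "
from h import *
plan(419.3,-355.5,67,186)
im,C,st=snap('wrist','w14.png')
A=R.from_quat(st['ee_rot']).as_matrix();T=st['position']
for d in ([59,0,0],[59,6,0],[59,0,6],[59,0,-6],[10,0,-14]): print(d,proj(C,T+A@d).round(1))
s,Cs,_=snap('scene','s14.png');p=proj(Cs,T+A@[40,0,0]);print(p)
u,v=p.astype(int)
a=cv2.resize(im[120:330,180:390],(580,580),interpolation=2)
x0=max(u-15,0);b=cv2.resize(s[v-40:v+40,x0-10:x0+20],(217,580),interpolation=2)
cv2.imwrite('pics/w14c.png',np.hstack([a,b]))
"
```

```text
pos [ 417.4 -355.   184.4] yaw -174.2 F [ 1.3  0.2 -0.5] w 27.7 t 41.8 j1,6 [-0.41  0.51]
  shift [117.4  -2.1  -0.9] spin -0.2
  after spin: [117.4  -2.1  -1. ]
[59, 0, 0] [284.7 229.2]
[59, 6, 0] [293.7 229.2]
[59, 0, 6] [284.7 237.6]
[59, 0, -6] [284.7 220.6]
[10, 0, -14] [284.7 237.5]
[323.12005798 265.80284496]
```

View pics/w14c.png

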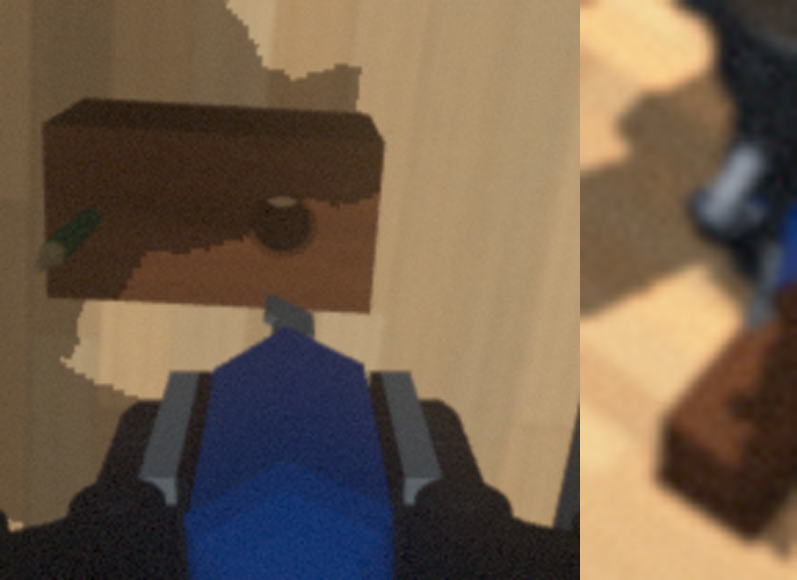

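The wrist crop shows the blade edge from (267,297) to (313,318). Its direction is about 26–30° from the jaw axis towards tool +z, and the hexagon geometry makes it 30°. It also shows the empty hole at (283,222).

So the blade's world angle is the jaw yaw minus 30°. To line the blade up with the slot (about 82°) and keep wrist range for the turn, I use yaw ≈ 291°. Next I hover beside the lock to measure the slot.

```bash
python3 -c "
from h import *
plan(594,-99,184,291)
st=arm.read_state();C=cam('wrist',st);u=(283/2.762+180,226/2.762+120);print('hole',ray(C,u,58).round(1))"
```

```text
pos [ 417.3 -355.1  184. ] yaw -174.2 F [-0.2 -0.2 -0.8] w 27.4 t 41.9 j1,6 [-0.41  0.51]
  shift [-1.000e-01 -2.018e+02  2.368e+02] spin 74.8
  after spin: [-1.000e-01  1.758e+02  2.567e+02]
hole [ 418.8 -354.5   58. ]
```

Request:
drive_tool(motion=[[0,-20,24,0],[0,-25,30,0],[0,-26,30,0],[0,-26,30,0],[0,-26,30,0],[0,-26,30,0],[0,-25,30,0],[0,-20,24,0],[0,-7.8,8.8,0]])

```text
clock: 42.67
position: [596.6, -96.0, 184.0]
ee_rot: [-0.525, 0.473, 0.526, 0.472]
contact_force: [-0.9, -0.4, -0.5]
gripper_width: 27.3
```

Request:
drive_tool(motion=[[0,0,0,-7],[0,0,0,-7],[0,0,0,-7],[0,0,0,-7],[0,0,0,-7],[0,0,0,-7],[0,0,0,-7],[0,0,0,-7],[0,0,0,-7],[0,0,0,-7]])

```text
clock: 43.5
position: [594.1, -99.9, 184.3]
ee_rot: [-0.701, 0.085, 0.703, 0.085]
contact_force: [-0.3, 0.4, -1.0]
gripper_width: 27.2
```

Request:
drive_tool(motion=[[0,0,0,-7],[0,0,0,-7],[0,0,0,-7],[0,0,0,-7],[0,0,0,-7],[0,0,0,0],[0,0,0,0],[0,0,0,0]])

```text
clock: 44.17
position: [594.6, -99.7, 185.1]
ee_rot: [-0.695, -0.127, 0.696, -0.127]
contact_force: [0.5, -0.2, -0.6]
gripper_width: 27.5
```

```bash
python3 -c "
from h import *
im,C,st=snap('wrist','w15.png');plan(659,-73.6,150,291)
hsv=cv2.cvtColor(im,cv2.COLOR_BGR2HSV);p=proj(C,(659,-73.6,82.5));print(p)
u,v=p.astype(int);w=im[v-45:v+45,u-45:u+45];cv2.imwrite('pics/w15c.png',cv2.resize(w,(600,600),interpolation=2))
m=cv2.inRange(hsv,(15,120,60),(35,255,255));k=np.zeros_like(m);k[v-45:v+45,u-45:u+45]=1;m*=k
c=np.vstack([c for c in cv2.findContours(m,0,1)[0] if cv2.contourArea(c)>25]);(a,b),r=cv2.minEnclosingCircle(c);q=ray(C,(a,b),82.5);print('spindle',a,b,r,q.round(1),'dia',2*np.linalg.norm(ray(C,(a+r,b),82.5)-q))
d=np.zeros_like(m);cv2.circle(d,(int(round(a)),int(round(b))),int(r-2),255,-1);d[m>0]=0
y,x=np.nonzero(d);l=cv2.fitLine(np.c_[x,y].astype(np.float32),cv2.DIST_HUBER,0,.01,.01).ravel();print(len(x),l)
A=ray(C,l[2:]-10*l[:2],82.5);B=ray(C,l[2:]+10*l[:2],82.5);print('slot deg',np.degrees(np.arctan2(*(B-A)[1::-1]))%180,'mid',(A+B)/2)
"
```

```text
pos [594.7 -99.6 185.3] yaw -69.3 F [ 0.4 -0.1 -0.9] w 27.1 t 44.2 j1,6 [0.1  1.83]
  shift [ 35.3  -1.6 -69.4] spin -0.3
  after spin: [ 35.3  -1.3 -69.4]
[282.00602615 117.94997364]
spindle 280.5 116.08064270019531 16.698514938354492 [659.8 -72.1  82.5] dia 24.28141365352653
161 [  0.843842     0.53659165 280.24646    115.88697   ]
slot deg 79.19770647386777 mid [659.89343979 -71.93020539  82.5       ]
```

View pics/w15c.png

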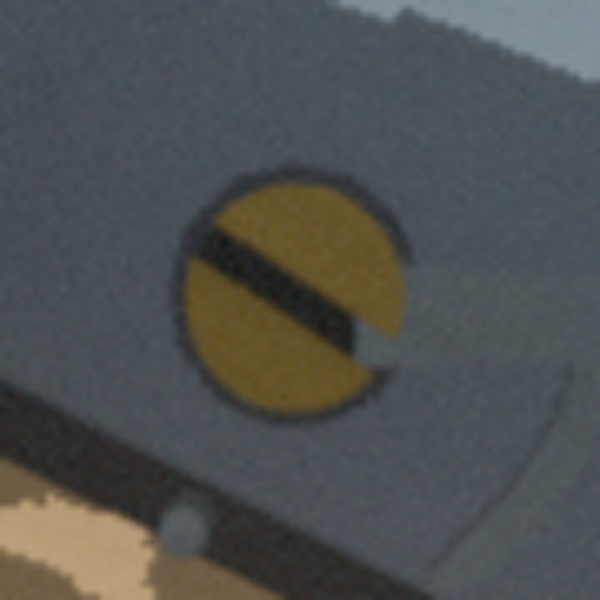

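The spindle is at crop (293,293) with its slot running at 79.2° in the world (lock at about 0.09 rad) and the pin at (183,528). The driver axis sits about 1.5 mm along tool +z from the TCP, so I aim the TCP at (661,-72) with yaw 289.2°.

```bash
python3 -c "
from h import *
plan(661,-72,147,289.2)"
```

```text
pos [594.7 -99.6 185.3] yaw -69.3 F [ 0.4 -0.1 -0.9] w 27.1 t 44.2 j1,6 [0.1  1.83]
  shift [ 38.3  -2.4 -71.8] spin 1.5
  after spin: [ 38.3  -4.3 -71.7]
```

Request:
drive_tool(motion=[[0,0,0,1.5],[0,-0.8,-14,0],[0,-1,-18,0],[0,-1,-18,0],[0,-0.8,-14,0],[0,-0.7,-7.7,0],[10,0,0,0],[15,0,0,0],[13,0,0,0],[0,0,0,0]])

```text
clock: 45.05
position: [658.0, -71.9, 143.7]
ee_rot: [-0.694, -0.119, 0.7, -0.118]
contact_force: [-0.6, -0.6, -1.9]
gripper_width: 27.6
```

Request:
drive_tool(motion=[[0,0,0,0],[0,0,0,0],[0,0,0,0],[0,0,0,0]])

```text
clock: 45.38
position: [661.6, -71.7, 149.0]
ee_rot: [0.698, 0.119, -0.696, 0.119]
contact_force: [-1.1, 0.3, -1.3]
gripper_width: 27.8
```

```bash
python3 -c "
from h import *
plan(661,-72,135,289.2)"
```

```text
pos [661.6 -71.7 149. ] yaw -70.7 F [-1.1  0.3 -1.3] w 27.8 t 45.4 j1,6 [0.13 1.77]
  shift [14.   0.1  0.7] spin 0.1
  after spin: [14.   0.1  0.7]
```

Request:
drive_tool(motion=[[0,0,0.5,0],[2,0,0,0],[2,0,0,0],[2,0,0,0],[1,0,0,0],[1,0,0,0],[1,0,0,0],[1,0,0,0],[0,0,0,0],[0,0,0,0]])

```text
clock: 46.22
position: [660.8, -71.8, 137.7]
ee_rot: [0.697, 0.119, -0.697, 0.119]
contact_force: [-1.1, -0.1, -1.7]
gripper_width: 27.6
```

Request:
drive_tool(motion=[[1,0,0,0],[1,0,0,0],[1,0,0,0],[0,0,0,0],[0,0,0,0]])

```text
clock: 46.63
position: [660.8, -71.8, 134.9]
ee_rot: [0.697, 0.119, -0.697, 0.119]
contact_force: [0.2, -1.0, -0.9]
gripper_width: 27.6
```

The tip is 7 mm down in the slot without contact force. Now the clockwise turn, with a small shift per row so that it pivots about the driver axis.

Request:
drive_tool(motion=[[0,0.05,0,2],[0,0.1,0,4],[0,0.13,0,5],[0,0.13,0,5],[0,0.13,0,5],[0,0.13,0,5],[0,0.13,0,5],[0,0.13,0,5],[0,0.1,0,4],[0,0,0,0]])

```text
clock: 47.47
position: [660.9, -73.2, 134.9]
ee_rot: [0.696, -0.127, -0.695, -0.127]
contact_force: [0.6, -0.8, -0.1]
gripper_width: 27.4
```

```bash
python3 -c "
from h import *
plan(661,-72,135,289.2);print(arm.read_state()['wrist_torque'])"
```

```text
pos [660.9 -73.2 134.9] yaw -110.7 F [ 0.6 -0.8 -0.1] w 27.4 t 47.5 j1,6 [0.13 1.08]
  shift [-0.1 -1.1  0.3] spin -39.9
  after spin: [-0.1 -1.1 -0.5]
[-0.38501322 -0.25855485  0.0079512 ]
```

Request:
drive_tool(motion=[[0,0.1,0,4],[0,0.13,0,5],[0,0.13,0,5],[0,0.13,0,5],[0,0.13,0,5],[0,0.13,0,5],[0,0.13,0,5],[0,0.1,0,4],[0,0.1,0,4],[0,0,0,0]])

```text
clock: 48.3
position: [659.9, -73.8, 134.9]
ee_rot: [-0.604, 0.368, 0.604, 0.367]
contact_force: [0.4, 0.2, 0.1]
gripper_width: 27.6
```

```bash
python3 -c "
from h import *
plan(661,-72,135,199);print(arm.read_state()['wrist_torque'])"
```

```text
pos [659.9 -73.8 134.9] yaw -152.6 F [0.4 0.2 0.1] w 27.6 t 48.3 j1,6 [0.13 0.35]
  shift [-0.1 -1.8  1.1] spin 8.4
  after spin: [-0.1 -1.6  1.3]
[-0.25133451 -0.09655933  0.02358374]
```

Request:
drive_tool(motion=[[0,0.1,0,3],[0,0.1,0,3],[0,0.05,0,2],[0,0,0,0]])

```text
clock: 48.63
position: [659.7, -73.8, 134.9]
ee_rot: [-0.577, 0.408, 0.577, 0.408]
contact_force: [-0.8, -0.6, -0.1]
gripper_width: 27.4
```

```bash
python3 -c "
from h import *
plan(661,-72,135,199);print(arm.read_state()['wrist_torque'])"
```

```text
pos [659.7 -73.8 134.9] yaw -160.5 F [-0.8 -0.6 -0.1] w 27.4 t 48.6 j1,6 [0.13 0.21]
  shift [-0.1 -1.8  1.3] spin 0.5
  after spin: [-0.1 -1.8  1.3]
[-0.21347399  0.04153044  0.05122756]
```

Request:
drive_tool(motion=[[0,0.1,0,3],[0,0.1,0,3],[0,0,0,0]])

```text
clock: 48.88
position: [659.5, -73.9, 134.9]
ee_rot: [-0.555, 0.438, 0.555, 0.438]
contact_force: [-0.4, 0.2, -1.0]
gripper_width: 27.5
```

```bash
python3 -c "
from h import *
plan(661,-72,135,199);print(arm.read_state()['wrist_torque'])"
```

```text
pos [659.5 -73.9 134.9] yaw -166.5 F [-0.4  0.2 -1. ] w 27.5 t 48.9 j1,6 [0.13 0.1 ]
  shift [-0.1 -1.9  1.5] spin -5.5
  after spin: [-0.1 -2.   1.3]
[-0.08683213  0.06972304  0.00927057]
```

Request:
drive_tool(motion=[[0,0.1,0,3],[0,0,0,0],[0,0,0,0]])

```text
clock: 49.13
position: [659.4, -73.8, 134.9]
ee_rot: [-0.544, 0.452, 0.544, 0.452]
contact_force: [-0.9, -0.5, -0.2]
gripper_width: 27.1
```

```bash
python3 -c "
from h import *
plan(661,-72,135,199);print(arm.read_state()['wrist_torque'])"
```

```text
pos [659.4 -73.8 134.9] yaw -169.4 F [-0.9 -0.5 -0.2] w 27.1 t 49.1 j1,6 [0.13 0.05]
  shift [-0.1 -1.9  1.5] spin -8.4
  after spin: [-0.1 -2.1  1.2]
[-0.15020424  0.14948655  0.07164493]
```

No stop felt yet. I'll lift and check the slot angle.

Request:
drive_tool(motion=[[-3,0,0,0],[-6,0,0,0],[-12,0,0,0],[-15,0,0,0],[-15,15,10,0],[0,15,30,0],[0,0,30,0],[0,0,0,0],[0,0,0,0],[0,0,0,0]])

```text
clock: 49.97
position: [618.2, -10.2, 187.5]
ee_rot: [0.544, -0.452, -0.543, -0.453]
contact_force: [0.3, 0.1, -1.0]
gripper_width: 27.8
```

```bash
cat > slot.py <<'E'
from h import *
im,C,st=snap('wrist','slot%d.png'%(arm.read_state()['clock']*100))
hsv=cv2.cvtColor(im,cv2.COLOR_BGR2HSV);p=proj(C,(659.8,-72.1,82.5));print(p)
u,v=p.astype(int);y0=max(v-30,0)
m=cv2.inRange(hsv,(15,120,40),(35,255,255));k=np.zeros_like(m);k[y0:v+30,u-30:u+30]=1;m*=k
cs=[c for c in cv2.findContours(m,0,1)[0] if cv2.contourArea(c)>25];print([cv2.boundingRect(c) for c in cs])
c=np.vstack(cs);(a,b),r=cv2.minEnclosingCircle(c);q=ray(C,(a,b),82.5);print('spindle',a,b,r,q.round(1),'dia',2*np.linalg.norm(ray(C,(a+r,b),82.5)-q))
d=np.zeros_like(m);cv2.circle(d,(int(round(a)),int(round(b))),int(r-2),255,-1);d[m>0]=0
y,x=np.nonzero(d);l=cv2.fitLine(np.c_[x,y].astype(np.float32),cv2.DIST_HUBER,0,.01,.01).ravel()
A=ray(C,l[2:]-10*l[:2],82.5);B=ray(C,l[2:]+10*l[:2],82.5);print(len(x),'slot deg',np.degrees(np.arctan2(*(B-A)[1::-1]))%180)
plan(659.4,-73.8,135,190.6)
tip=st['position']+R.from_quat(st['ee_rot']).as_matrix()@[59,0,1.5];print('tip px',proj(C,tip))
E
python3 slot.py
```

```text
[244.58564287 120.13545519]
[(230, 120, 30, 16), (232, 104, 29, 15)]
spindle 245.11016845703125 119.58474731445312 16.240293502807617 [659.5 -72.6  82.5] dia 23.941741891086096
172 slot deg 177.86405280468048
pos [618.1 -10.7 187. ] yaw -169.6 F [ 0.4  0.5 -1.6] w 27.7 t 50.0 j1,6 [ 0.24 -0.06]
  shift [ 52.1 -29.2 -69.5] spin -0.2
  after spin: [ 52.1 -28.9 -69.7]
tip px [284.61428448 231.26679104]
```

The slot now stands at 177.9°, so the lock has turned 86.3° = 1.506 rad and is at its stop. Next I return the driver to the hole with the same TCP and yaw as at the grasp.

```bash
python3 -c "
from h import *
plan(419.3,-356.1,190,186)"
```

```text
pos [618.1 -10.7 187. ] yaw -169.6 F [ 0.4  0.5 -1.6] w 27.7 t 50.0 j1,6 [ 0.24 -0.06]
  shift [  -3.4  257.7 -304. ] spin 4.4
  after spin: [  -3.4  233.8 -322.8]
```

Request:
drive_tool(motion=[[-3,0,0,4.4],[0,14,-20,0],[0,21,-29,0],[0,23,-32,0],[0,23,-32,0],[0,23,-32,0],[0,23,-32,0],[0,23,-32,0],[0,23,-32,0],[0,23,-32,0]])

```text
clock: 50.85
position: [449.6, -304.7, 189.3]
ee_rot: [0.525, -0.474, -0.525, -0.474]
contact_force: [1.1, -0.7, -1.8]
gripper_width: 27.6
```

Request:
drive_tool(motion=[[0,19,-26,0],[0,12,-16,0],[0,6.8,-7.8,0],[0,0,0,0],[0,0,0,0],[0,0,0,0],[0,0,0,0]])

```text
clock: 51.43
position: [419.1, -355.1, 188.9]
ee_rot: [0.526, -0.473, -0.526, -0.473]
contact_force: [-0.3, 0.1, -0.4]
gripper_width: 27.5
```

```bash
python3 -c "
from h import *
plan(419.3,-356.1,130,186)
im,C,st=snap('wrist','w16.png')
a=cv2.resize(im[120:330,180:390],(580,580),interpolation=2);cv2.imwrite('pics/w16c.png',a)
b=cv2.imread('pics/w14.png')
for n,i in(('before',b),('now',im)):
    h=cv2.cvtColor(i,cv2.COLOR_BGR2HSV);m=cv2.inRange(h,(100,110,25),(130,255,255));m[:, :240]=0;m[:,330:]=0;m[:200]=0;y,x=np.nonzero(m);print(n,'blue top',x[y<y.min()+3].mean(),y.min(),'width row300',x[y==300].min(),x[y==300].max())
    g=cv2.inRange(h,(0,0,55),(180,75,140));g[:222]=0;g[242:]=0;g[:,:265]=0;g[:,305:]=0;y,x=np.nonzero(g);print(' grey',len(x),x.mean(),y.mean(),x.min(),x.max(),y.min())
"
```

```text
pos [ 419.1 -355.1  188.9] yaw -174.0 F [-0.3  0.1 -0.4] w 27.5 t 51.4 j1,6 [-0.41  0.51]
  shift [58.9 -0.1 -1. ] spin 0.0
  after spin: [58.9 -0.1 -1. ]
before blue top 283.61538461538464 239 width row300 249 321
 grey 185 283.8918918918919 234.37297297297297 276 293 227
now blue top 283.5833333333333 239 width row300 248 320
 grey 181 283.8508287292818 234.29834254143645 276 293 227
```

The driver sits exactly as it did before in the grip (same pixels), so nothing slipped. Insert it.

Request:
drive_tool(motion=[[15,0,-1,0],[20,0,0,0],[15,0,0,0],[10,0,0,0],[6,0,0,0],[5,0,0,0],[5,0,0,0],[5,0,0,0],[0,0,0,0],[0,0,0,0]])

```text
clock: 52.32
position: [418.6, -356.8, 108.0]
ee_rot: [0.525, -0.473, -0.525, -0.473]
contact_force: [-1.2, 0.5, -0.3]
gripper_width: 27.5
```

Request:
drive_tool(motion=[[5,0,0,0],[5,0,0,0],[5,0,0,0],[5,0,0,0],[5,0,0,0],[4,0,0,0],[0,0,0,0],[0,0,0,0]])

```text
clock: 52.98
position: [418.4, -356.7, 78.5]
ee_rot: [-0.525, 0.473, 0.526, 0.473]
contact_force: [0.6, 0.3, -0.5]
gripper_width: 27.4
```

Request:
drive_tool(motion=[[3,0,0,0],[3,0,0,0],[2,0,0,0],[0,0,0,0],[0,0,0,0]])

```text
clock: 53.4
position: [418.4, -356.7, 70.7]
ee_rot: [-0.525, 0.473, 0.525, 0.473]
contact_force: [0.6, 0.1, -0.8]
gripper_width: 27.3
```

Request:
drive_tool(motion=[[1,0,0,0],[1,0,0,0],[0.8,0,0,0],[0,0,0,0],[0,0,0,0]])

```text
clock: 53.82
position: [418.5, -356.7, 68.0]
ee_rot: [-0.525, 0.473, 0.525, 0.473]
contact_force: [-0.5, -0.2, -1.1]
gripper_width: 27.7
```

Request:
drive_tool(motion=[[0,0,0,0],[0,0,0,0],[0,0,0,0],[0,0,0,0],[0,0,0,0]], grip=48)

```text
clock: 54.23
position: [418.6, -356.7, 68.2]
ee_rot: [0.525, -0.473, -0.525, -0.473]
contact_force: [-0.7, 0.9, -0.1]
gripper_width: 48.1
```

Request:
drive_tool(motion=[[-10,0,0,0],[-20,0,0,0],[-30,0,0,0],[-35,0,0,0],[-35,0,0,0],[-20,-10,10,0],[0,-15,25,0],[0,-15,30,0],[0,0,0,0],[0,0,0,0]])

```text
clock: 55.07
position: [452.1, -286.7, 219.2]
ee_rot: [0.526, -0.472, -0.526, -0.473]
contact_force: [-0.9, 0.3, 0.8]
gripper_width: 47.9
```

```bash
python3 -c "
from h import *
plan(418.4,-356.7,67,186)
im,C,st=snap('wrist','w17.png');t,_,_=snap('top','t17.png')
print(proj(cam('top'),(660,-72,82)))
a=cv2.resize(im,(560,420));b=cv2.resize(t[125:275,260:420],(448,420),interpolation=2)
c=np.hstack([a,b]);cv2.imwrite('pics/fin.png',cv2.resize(c,(800,int(800*420/1008)),interpolation=cv2.INTER_AREA))
"
```

```text
pos [ 452.1 -286.7  219.2] yaw -173.9 F [-0.9  0.3  0.8] w 47.9 t 55.1 j1,6 [-0.26  0.37]
  shift [152.1  41.1 -65.9] spin 0.1
  after spin: [152.1  41.  -66. ]
[302.91594588 183.39536068]
```

View pics/fin.png

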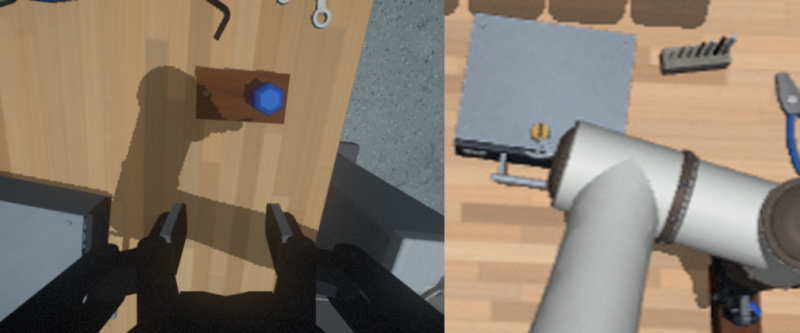

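The driver stands upright in the block, the drawer is shut, and the slot points front to back with the hook at the front. I'll hand in, with one last look for rings on the bench.

```bash
python3 -c "
from h import *
print(rings('top'))
print(arm.job_done())"
```

```text
[]
the job is handed in; nothing more can be done
None
```

The job is done and handed in at about 55 s on the clock.

- **Bearings:** All four were present, and each lies flat in its own compartment. I confirmed this in a wrist picture before shutting the drawer. A last top-view search found no steel ring left on the bench, though the arm hid part of that view. The green rings, tape, hex key and milled block were not touched.
- **Drawer:** I pulled it to its outer stop and then pushed it fully shut. The handle travelled 160 mm, and a further push moved it no farther.
- **Lock:** I turned it clockwise with the screwdriver. Afterwards the slot measured 177.9°, a turn of about 1.51 rad against the nominal 1.5. The one check that disagreed was the wrist torque, which never rose clearly at the stop, so I rely on the slot angle. The hook appears at the front in the last picture, but I did not test it by pulling the drawer.
- **Screwdriver:** It went back into its hole without measurable force. The last picture shows it standing in the block, with the gripper clear of it.

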